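# Pack a display kit in two layers

## Robot

A 7-joint arm with a two-finger parallel gripper is mounted at the origin on the work surface. World frame = base frame: x ahead of the robot, y to its left, z up, the work surface at z = 0. Lengths are in m, angles in rad, forces in N, time in s.
With the tool pointing down it reaches from about 0.425 to 0.925 m from the base axis. Payload 6.8 kg.
Tool frame: the origin (TCP) lies midway between the tips of the shut fingers; the grasp point (between the pads) lies 19 mm behind it (r.grip_depth is the distance from the TCP to the grasp point, in m); z points along the fingers, y is the line along which they close (so a half turn about z gives the same grasp; the last joint's range is limited). The gripper opens to 85 mm and grips with 20 to 120 N. Pads are 22 mm wide; open, the fingers measure 114 mm over their backs; the gripper's body (76 mm by 85 mm) begins 54 mm behind the grasp point. The pads swing forward as they close: fully open they stand 13 mm farther back than shut.
Start: joints at [-1.391, 0.477, 0.022, 1.555, -0.011, 1.109, -0.083], TCP at [0.192, 0.647, 0.231] pointing down, gripper open.
Joint ranges: [-2.96, 2.96], [-0.34, 2.1], [-1.41, 1.46], [0.24, 2.44], [-1.37, 4.51], [0.17, 1.92], [-2.96, 2.96]. Speed limits (rad/s): [2.39, 2.39, 3.14, 3.14, 3.14, 3.14, 3.14].

## Interface

Orientations are given as a rotation vector (axis times angle).
In Python, from bench import telemetry, grab_frame, calibration, order, silhouettes, r gives the robot as it stands.
- The arm moves only by the tool apply_moves, never from a script. Its argument "moves" is a list of rows, each a list of 7 numbers: the turn, a rotation vector about the tool's x, y, z scaled (see below), then the shift along the tool's x, y, z scaled (see below), then the opening, from -1 (shut) to 1 (fully open). A call has exactly 8 rows; each row shifts and turns the commanded pose from where the row before left it, along the tool's axes as they then stand; what a row does not reach is not made up. The controller multiplies each number of a shift by 1000 mm and each number of a turn by 6 degrees. A row lasts 1/12 s, in which the tool goes at most 41.7 mm and 7.16 degrees, less where a joint would pass 70% of its speed; a pose out of reach is approached as far as the arm can. A call with a number of a shift or a turn outside -1 to 1 is refused whole. A call with a gripper value outside its range is refused whole. The fingers move at their own pace and stop on an object; "grip_force" is the grip in N (left out, the last holds). Time passes only in rows, so rows that do not move let the fingers close, or fill a call up. It gives the time, the measured TCP pose, the force, the opening and the grip force at its end, in the units of the state.
- telemetry.get_obs(): the state, without advancing time (a new reading comes with each control period).
- grab_frame(name): name is "scene" or "top" or "wrist"; returns the picture (420x560x3 uint8, blue, green, red); there is no depth.
- calibration(name): a dict with "fx", "fy", "cx", "cy" (pixels), "k1" (the pictures are not rectified: a ray, as slopes to the right and down, at radius r is drawn at 1 + k1 r^2 times it, then the intrinsics apply), "world_from_camera" (4x4, takes a point from camera to world coordinates); the wrist camera has in their place "mount" (4x4, takes a point from camera to tool coordinates, whose origin is the TCP and whose axes are the flange's). Camera axes: x right, y down, z forward; pixel columns grow to the right and rows downward; lengths in m; the calibration is good to about 2 mm. A picture is of the moment at which its call begins: read the wrist's pose just before it. calibration takes no time and is no camera call.
- order.hand_in(): hands the job in; it is judged then, once.
Trained networks look in the newest picture that a camera, given by its name, has taken for a name from the list of things; names that differ only in an ending like _2 or _b are one class to them, and where a whole thing is asked for, a point or a joint stands for the part that bears it (a point fixed in the world has none). Each returns a list of dicts, best first, with "p" (0 to 1); they miss things now and then, are a little off and sometimes report something else, mostly with a low value. They report only what shows in the picture. A call takes as long as a camera call. They do not tell look-alikes from the thing itself.
- silhouettes(thing, camera): "mask" (420x560 bool, what is visible of it) and "extent" ([centre column, centre row, width, height] in pixels, round what is visible of it).
The state is a dict: "clock": time; "joints": joint angles; "qvel": joint speeds; "tau": joint torques, N m; "tcp_pos": TCP position; "orientation": TCP orientation; "contact_force": force on the tool from outside, world axes, zero at the start; "moment": the same for the moment, N m; "grip_width": finger opening in m; "gripper_force": force on a finger pad.
Only numpy, scipy, OpenCV 4.12 (cv2) and the standard library are available. Lean on these libraries where they do the work, as an engineer would, in place of code of your own. Each camera call takes 0.05 s, during which the arm holds its last target. There are 200 camera calls.

## Task

Pack the display kit into the plywood rack: first stand every display foot on the bench upright in a pocket of its own, right down on the pocket floor, then lay the grey separator sheet over them, batten up, squarely centred on the ledges between the two end boards. Finally lay the two black power-supply bricks flat on the sheet, one on each side of the batten, well within the sheet, and do not knock over the bottle or the spray cans.

Things in the scene. Friction and masses are not known exactly. Their poses are not given: they have to be found in the camera images.
- rack: Fixed plywood packing rack, 138 mm (its x) by 258 mm (its y); z up; origin under its centre, on the table. Low grid of 2 x 3 square pockets, 54 mm wide and 38 mm deep: centres at x = -32, +32 mm, y = -64, 0, +64 mm, floor 10 mm, 10 mm dividers up to 48 mm above the table. End boards at +y and -y; the long sides are open above the grid.
- rack_ledges (a point): Centre of the rack at ledge height, 106 mm above the table, where the middle of the sheet's underside belongs; axes as the rack's. Inside each end board (inner faces at y = +117 and -117 mm, tops 126 mm above the table) a ledge 16 mm wide (|y| from 101 to 117 mm) runs the rack's full width.
- sheet: Loose stiff grey separator sheet, 130 mm (x) by 224 mm (y) by 8 mm, with a wooden batten on its upper face as a handle: 100 mm along x, 20 mm wide along y, across the middle, from 8 to 40 mm above the underside. Origin: centre of the underside; z up, out of the batten side. Lies flat on the table at the start.
- foot1: Display foot standing upright: black rubber-shod round base 44 mm in diameter and 32 mm high, with an aluminium stem 26 mm in diameter up to 90 mm. Origin: centre of the underside; z along the stem. Three to five of the five are there (None at the start: absent).
- foot2: Display foot standing upright: black rubber-shod round base 44 mm in diameter and 32 mm high, with an aluminium stem 26 mm in diameter up to 90 mm. Origin: centre of the underside; z along the stem. Three to five of the five are there (None at the start: absent).
- foot3: Display foot standing upright: black rubber-shod round base 44 mm in diameter and 32 mm high, with an aluminium stem 26 mm in diameter up to 90 mm. Origin: centre of the underside; z along the stem. Three to five of the five are there (None at the start: absent).
- foot4: Display foot standing upright: black rubber-shod round base 44 mm in diameter and 32 mm high, with an aluminium stem 26 mm in diameter up to 90 mm. Origin: centre of the underside; z along the stem. Three to five of the five are there (None at the start: absent).
- foot5: Display foot standing upright: black rubber-shod round base 44 mm in diameter and 32 mm high, with an aluminium stem 26 mm in diameter up to 90 mm. Origin: centre of the underside; z along the stem. Three to five of the five are there (None at the start: absent).
- brick1: Black power-supply brick, 56 mm (x) by 80 mm (y) by 34 mm high, lying flat. Origin: centre of the underside.
- brick1_centre (a point): Middle of the power-supply brick1, 17 mm above its underside.
- brick2: Black power-supply brick, 56 mm (x) by 80 mm (y) by 34 mm high, lying flat. Origin: centre of the underside.
- brick2_centre (a point): Middle of the power-supply brick2, 17 mm above its underside.
- bottle: Tall green bottle, 72 mm in diameter, 220 mm high, standing; origin under its centre. Bystander.
- can1: Spray can, 58 mm in diameter, 180 mm high, standing; origin under its centre. Bystander.
- can2: Second spray can, 58 mm in diameter, 180 mm high, standing; origin under its centre. Bystander.
- tape: Yellow tape roll, 70 mm in diameter, 30 mm high, among the feet; origin under its centre. Bystander.
- carton: Small brown carton, 55 by 65 by 40 mm, among the feet; origin under its centre. Bystander.
Mind the look-alikes: they are no part of the job. Leave any red or turquoise look-alike of the foot2 alone.

How it is judged:
On the way, in this order (a step that is already met when the one before it is completed fails the run):
1. every foot present stands upright on the floor of a pocket (z of foot1 in the frame of rack between 0.006 and 0.015 m and x of foot1 in the frame of rack between -0.045 and 0.045 m and y of foot1 in the frame of rack between -0.077 and 0.077 m and angle between each of foot1, foot2, foot3, foot4, foot5's own z axis and vertical below 0.12 rad and z of foot2 in the frame of rack between 0.006 and 0.015 m and x of foot2 in the frame of rack between -0.045 and 0.045 m and y of foot2 in the frame of rack between -0.077 and 0.077 m and z of foot3 in the frame of rack between 0.006 and 0.015 m and x of foot3 in the frame of rack between -0.045 and 0.045 m and y of foot3 in the frame of rack between -0.077 and 0.077 m and z of foot4 in the frame of rack between 0.006 and 0.015 m and x of foot4 in the frame of rack between -0.045 and 0.045 m and y of foot4 in the frame of rack between -0.077 and 0.077 m and z of foot5 in the frame of rack between 0.006 and 0.015 m and x of foot5 in the frame of rack between -0.045 and 0.045 m and y of foot5 in the frame of rack between -0.077 and 0.077 m), for 0.2 s.
2. the separator sheet lies flat on both ledges, batten up, over the feet (all of step 1 and x of sheet in the frame of rack between -0.015 and 0.015 m and y of sheet in the frame of rack between -0.009 and 0.009 m and z of sheet in the frame of rack between 0.102 and 0.11 m and angle between sheet's own z axis and vertical below 0.05 rad and angle between the x axis of sheet and the x axis of rack, either way round below 0.1 rad), for 0.2 s.
3. both bricks lie flat on the sheet, one on each side of the batten ((((z of brick1_centre in the frame of sheet between 0.021 and 0.029 m and x of brick1_centre in the frame of sheet between -0.04 and 0.04 m and y of brick1_centre in the frame of sheet between 0.034 and 0.094 m) and (z of brick2_centre in the frame of sheet between 0.021 and 0.029 m and x of brick2_centre in the frame of sheet between -0.04 and 0.04 m and y of brick2_centre in the frame of sheet between -0.094 and -0.034 m)) or ((z of brick1_centre in the frame of sheet between 0.021 and 0.029 m and x of brick1_centre in the frame of sheet between -0.04 and 0.04 m and y of brick1_centre in the frame of sheet between -0.094 and -0.034 m) and (z of brick2_centre in the frame of sheet between 0.021 and 0.029 m and x of brick2_centre in the frame of sheet between -0.04 and 0.04 m and y of brick2_centre in the frame of sheet between 0.034 and 0.094 m)))), for 0.2 s.
At the end, for the whole second after the job is handed in: Each foot upright on a pocket floor (5 mm, 0.12 rad); sheet level on both ledges, batten up, within 15 mm of the rack's centre across it, 9 mm along it, 0.1 rad; bricks flat on it, one each side of the batten, centres within 40 mm of its middle line, 34 to 94 mm from the batten's; all at rest (all of step 2 and (((z of brick1_centre in the frame of sheet between 0.021 and 0.029 m and x of brick1_centre in the frame of sheet between -0.04 and 0.04 m and y of brick1_centre in the frame of sheet between 0.034 and 0.094 m) and (z of brick2_centre in the frame of sheet between 0.021 and 0.029 m and x of brick2_centre in the frame of sheet between -0.04 and 0.04 m and y of brick2_centre in the frame of sheet between -0.094 and -0.034 m)) or ((z of brick1_centre in the frame of sheet between 0.021 and 0.029 m and x of brick1_centre in the frame of sheet between -0.04 and 0.04 m and y of brick1_centre in the frame of sheet between -0.094 and -0.034 m) and (z of brick2_centre in the frame of sheet between 0.021 and 0.029 m and x of brick2_centre in the frame of sheet between -0.04 and 0.04 m and y of brick2_centre in the frame of sheet between 0.034 and 0.094 m))) and linear speed of each of foot1, foot2, foot3, foot4, foot5, sheet, brick1, brick2 below 0.02 m/s); the robot touches nothing.
It fails at once if the bottle or a spray can is knocked over (angle between any of bottle, can1, can2's own z axis and vertical above 0.6 rad).
Of foot1, foot2, foot3, foot4, foot5 only 3 to 5 are there at a start; the rules pass over those that are not, and their reading is None.
At some moment in a run one of foot1, foot2, foot3, foot4, foot5, sheet may be knocked a few centimetres aside while the robot is not near it.
Once in a run the grip may slacken for a moment while it holds something.
It also fails if it takes over 210 s, if anything falls off the work surface, if the arm or the gripper's body presses on something with over 40 N, if the wrist force passes 120 N, or if a joint passes its speed limit or range.

## Working session

There is one attempt and no reset: what is moved stays moved. The work goes in short steps, Python scripts to look and compute and a tool call to move; the robot and the scene stay as the last step left them, time stands still between calls to the robot, and variables do not carry over. Pictures are saved under pics/ and viewed, at most 14 in all, crops included, and the job is handed in when it is done.

Besides the shell and the picture viewer there is one more tool, called as name(argument=value, ...), one argument or row to a line, values as JSON. apply_moves: Moves the arm, as the interface text tells. Its arguments: {"type":"object","properties":{"moves":{"type":"array"},"grip_force":{"type":"number"}},"required":["moves"]}

```bash
ls; mkdir -p pics; python3 - <<'E'
from bench import telemetry, grab_frame, calibration, order, silhouettes, r
import cv2, numpy as np
o=telemetry.get_obs(); print(o)
for n in ("scene","top"):
    cv2.imwrite(f"pics/{n}0.png",grab_frame(n)); print(n,calibration(n))
print(calibration("wrist"))
for t in ["rack","sheet","foot1","brick1","bottle","can1","tape","carton"]:
    for d in silhouettes(t,"top"): print(t,round(d["p"],2),np.round(d["extent"],1))
E
```

```text
pics
{'clock': 0.0, 'joints': array([-1.39112275,  0.4777857 ,  0.02234018,  1.55647625, -0.01152116,
        1.10930693, -0.08307088]), 'qvel': array([ 0.00250596,  0.00015041,  0.00036813,  0.00061374,  0.00076421,
        0.00025168, -0.00134272]), 'tau': array([-3.84055802e-04, -5.96436954e+01,  1.60756007e+00, -2.81199986e+01,
        1.24858349e-02,  9.02235130e-03, -1.86666426e-05]), 'tcp_pos': array([0.19141465, 0.6466566 , 0.23032491]), 'orientation': array([-4.50391100e-01, -3.10899028e+00,  2.89397450e-03]), 'contact_force': array([-0.33744077,  0.6812452 , -0.37346976]), 'moment': array([0.01682864, 0.01565321, 0.03734586]), 'gripper_force': 0.0, 'grip_width': 0.08531684248971708}
scene {'fx': 405.36356854505743, 'fy': 405.36356854505743, 'cx': 280.09271745070726, 'cy': 204.2553558772628, 'k1': -0.0690759188189208, 'world_from_camera': array([[ 0.38637043,  0.61737403, -0.68524974,  1.20089398],
       [ 0.92229157, -0.25070547,  0.29415136, -0.29602724],
       [ 0.00980555, -0.74565144, -0.66626404,  0.73022428],
       [ 0.        ,  0.        ,  0.        ,  1.       
[... 1003 characters left out ...]
t1 0.8 [411.4 227.4  20.6  17.4]
foot1 0.78 [375.4 195.4  16.   18.6]
foot1 0.78 [276.2 178.4  13.6  16.1]
foot1 0.67 [377.1 260.   31.3  24.2]
foot1 0.64 [404.  197.8  17.   15. ]
foot1 0.63 [302.9 186.3  13.2  18.2]
foot1 0.61 [340.8 199.8  14.   14.3]
foot1 0.6 [415.1 263.6  18.8  18.5]
foot1 0.5 [342.5 271.7  14.6  12.6]
brick1 0.88 [374.9 259.3  28.6  18.6]
brick1 0.85 [376.5 222.2  33.   23.5]
brick1 0.23 [344.  270.   14.4  12.2]
bottle 0.63 [329.1 149.5  30.4  37.8]
can1 0.89 [180.2 153.6  32.3  36.1]
can1 0.66 [236.7 134.9  26.6  32.5]
tape 0.69 [344.2 236.8  21.3  24.5]
carton 0.76 [379.8 296.6  27.3  22.8]
carton 0.57 [376.8 258.9  31.6  19.1]
carton 0.51 [254.9 227.4  95.1  57.8]
```

```bash
python3 - <<'E'
import cv2
i=cv2.imread("pics/top0.png")[110:330,80:450]; cv2.imwrite("pics/top0c.png",cv2.resize(i,(800,476),interpolation=cv2.INTER_CUBIC))
E
```

```text
(no output)
```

View pics/top0c.png

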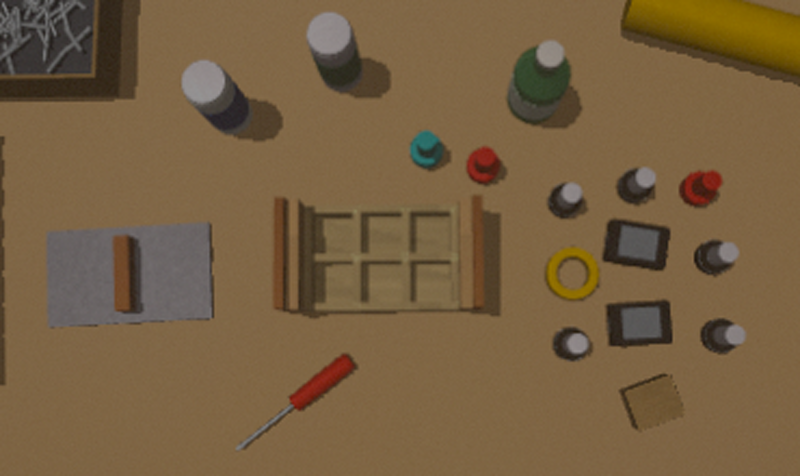

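View pics/scene0.png

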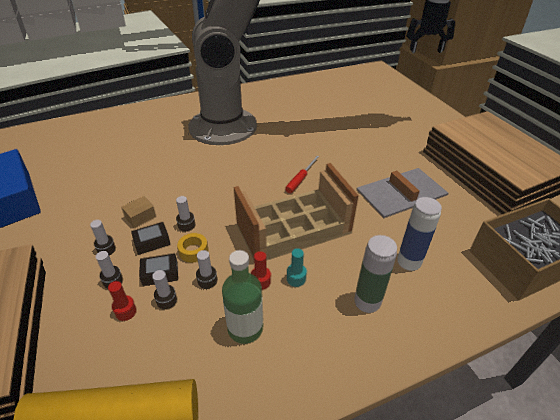

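The black-based feet with aluminium stems are at crop (566,200), (635,185), (718,256), (722,335) and (572,344), which fits the description. The red ones at (484,163) and (702,186) and the turquoise one at (427,148) are look-alikes to leave alone. The bricks are at (637,243) and (640,323), the rack at (378,255) and the sheet at (130,273). The enlarged crop confirms all of this.

```bash
cat > h.py <<'E'
from bench import telemetry, grab_frame, calibration, order, silhouettes, r
import cv2, numpy as np
from scipy.optimize import minimize
from scipy.spatial.transform import Rotation as R
def box(x0,x1,y0,y1,z0,z1): return np.array([[x,y,z] for x in(x0,x1) for y in(y0,y1) for z in(z0,z1)])
def cyl(rad,z0,z1):
    a=np.linspace(0,2*np.pi,24,endpoint=False); return np.array([[rad*np.cos(t),rad*np.sin(t),z] for t in a for z in(z0,z1)])
M={"foot":[cyl(.022,0,.032),cyl(.013,.03,.09)],
"sheet":[box(-.065,.065,-.112,.112,0,.008),box(-.05,.05,-.01,.01,.008,.04)],
"brick":[box(-.028,.028,-.04,.04,0,.034)],
"rack":[box(-.069,.069,-.129,.129,0,.048),box(-.069,.069,.117,.129,0,.126),box(-.069,.069,-.129,-.117,0,.126),box(-.069,.069,.101,.117,0,.106),box(-.069,.069,-.117,-.101,0,.106)],
"bottle":[cyl(.036,0,.14)],"can":[cyl(.029,0,.18)],"tape":[cyl(.035,0,.03)]}
def T_of(o):
    T=np.eye(4);T[:3,:3]=R.from_rotvec(o["orientation"]).as_matrix();T[:3,3]=o["tcp_pos"];return T
def cam(name,o=None):
    c=calibration(name); c["T"]=c["world_from_camera"] if name!="wrist" else T_of(o or telemetry.get_obs())@c["mount"]; return c
def proj(c,P):
    q=(np.linalg.inv(c["T"])@np.c_[P,np.ones(len(P))].T)[:3]; s=q[:2]/q[2]; s=s*(1+c["k1"]*(s**2).sum(0))
    return np.c_[c["fx"]*s[0]+c["cx"],c["fy"]*s[1]+c["cy"]]
def ray(c,uv,z):
    d=np.array([(uv[0]-c["cx"])/c["fx"],(uv[1]-c["cy"])/c["fy"]]); s=d.copy()
    for _ in range(8): s=d/(1+c["k1"]*(s@s))
    v=c["T"][:3,:3]@np.r_[s,1]; p=c["T"][:3,3]; return p+v*(z-p[2])/v[2]
S=6
def fit(kind,mask,c,p0,z=0,yaw=True):
    ys,xs=np.nonzero(mask); x0,y0=max(xs.min()-8,0),max(ys.min()-8,0); m=mask[y0:ys.max()+9,x0:xs.max()+9].astype(np.float32)
    mm=cv2.resize(m,None,fx=S,fy=S,interpolation=cv2.INTER_LINEAR)>.5
    def f(p):
        Q=R.from_euler("z",p[2] if yaw else 0).as_matrix(); im=np.zeros(mm.shape,np.uint8)
        for h in M[kind]:
            uv=(proj(c,h@Q.T+[p[0],p[1],z])-[x0,y0]+.5)*S-.5
            cv2.fillConvexPoly(im,cv2.convexHull(np.round(uv*16).astype(np.int32)),1,shift=4)
        im=im>0; return 1-(im&mm).sum()/(im|mm).sum()
    n=3 if yaw else 2; best=None
    p=np.array(p0[:n],float)
    for d in (.015,.005):
        sx=np.vstack([p]+[p+d*np.eye(n)[i]*(1 if i<2 else 8) for i in range(n)])
        q=minimize(f,p,method="Nelder-Mead",options=dict(initial_simplex=sx,xatol=1e-4,fatol=1e-4)); p=q.x
    return p,1-q.fun
def find(kind,name,o=None,z=0,yaw=True,pmin=.4,p0=None):
    c=cam(name,o); out=[]
    for d in silhouettes(kind+("1" if kind in("foot","brick","can") else ""),name):
        if d["p"]<pmin or d["mask"].sum()<20: continue
        g=ray(c,d["extent"][:2],z+.02); p,i=fit(kind,d["mask"],c,p0 if p0 is not None else [g[0],g[1],0],z,yaw)
        out.append((d["p"],p,i,d["extent"]))
    return out
def show(l):
    for a in l: print("p%.2f iou%.2f"%(a[0],a[2]),np.round(a[1],4),np.round(a[3]))
E
python3 - <<'E'
from h import *
for cn in("top","scene"):
    grab_frame(cn)
    for k in("rack","sheet","foot","brick","bottle","can","tape"):
        print(cn,k); show(find(k,cn,yaw=k in("rack","sheet","brick")))
o=telemetry.get_obs();T=T_of(o);print(T[:3,:3].round(3),r.grip_depth)
E
```

```text
top rack
p0.79 iou0.98 [0.5484 0.0216 0.0067] [255. 227.  98.  56.]
top sheet
p0.82 iou0.97 [0.5295 0.3659 0.0566] [142. 237.  80.  45.]
top foot
p0.73 iou0.91 [ 0.4428 -0.4269] [416. 263.  18.  19.]
p0.70 iou0.91 [ 0.6406 -0.4022] [401. 196.  21.  14.]
p0.67 iou0.94 [ 0.6943 -0.0382] [278. 177.  13.  20.]
p0.58 iou0.93 [ 0.6449 -0.3176] [374. 196.  12.  15.]
p0.57 iou0.78 [ 0.6236 -0.222 ] [339. 201.  11.  12.]
p0.48 iou0.94 [ 0.548  -0.4221] [411. 228.  20.  16.]
p0.48 iou0.82 [ 0.672  -0.1128] [305. 186.  13.  14.]
p0.45 iou0.82 [ 0.4341 -0.2262] [344. 271.  18.  13.]
top brick
p0.94 iou0.94 [ 0.5657 -0.317  -0.1682] [376. 222.  31.  25.]
p0.63 iou0.96 [ 0.4596 -0.3171  0.0457] [376. 261.  29.  20.]
top bottle
p0.97 iou0.91 [ 0.7708 -0.1846] [328. 147.  30.  38.]
p0.61 iou0.15 [0.5661 0.1119] [254. 227.  99.  50.]
top can
p0.91 iou0.94 [0.8069 0.078 ] [234. 134.  26.  34.]
p0.57 iou0.94 [0.7469 0.2295] [181. 156.  34.  33.]
p0.51 iou0.68 [ 0.3615 -0.3078] [380. 298.  31.  27.]
top tape
p0.56 iou0.66 [ 0.5271 -0.23  ] [343. 236.  23.  21.]
scene rack
p0.62 iou0.96 [0.5497 0.0216 0.
[... 417 characters left out ...]
1] [164. 289.  23.  38.]
p0.64 iou0.85 [ 0.6231 -0.2228] [208. 269.  22.  39.]
p0.64 iou0.88 [ 0.6395 -0.4056] [123. 301.  24.  36.]
p0.62 iou0.85 [ 0.5453 -0.4221] [108. 268.  28.  37.]
p0.47 iou0.19 [0.5782 0.2807] [402. 192.  94.  50.]
scene brick
p0.74 iou0.92 [ 0.4595 -0.3186  0.0469] [151. 237.  39.  31.]
p0.70 iou0.81 [ 0.5654 -0.3187 -0.1746] [157. 270.  41.  32.]
scene bottle
p0.68 iou0.84 [ 0.7686 -0.1844] [244. 297.  36.  90.]
scene can
p0.84 iou0.94 [0.7505 0.2311] [420. 233.  42.  71.]
p0.57 iou0.94 [0.8121 0.0764] [375. 276.  46.  78.]
scene tape
p0.95 iou0.69 [ 0.5257 -0.2306] [193. 245.  27.  34.]
[[-0.959  0.284 -0.   ]
 [ 0.284  0.959 -0.   ]
 [ 0.    -0.    -1.   ]] 0.0187
```

apply_moves(
  moves=[
    [0, 0, -0.92, 0, 0, 0, 0.06],
    [0, 0, -0.92, 0, 0, 0, 0.06],
    [0, 0, -0.91, 0, 0, 0, 0.06],
    [0, 0, 0, -0.0173, -0.0348, 0, 0.06],
    [0, 0, 0, -0.0173, -0.0348, 0, 0.06],
    [0, 0, 0, -0.0173, -0.0348, 0, 0.06],
    [0, 0, 0, -0.0173, -0.0348, 0, 0.06],
    [0, 0, 0, -0.0173, -0.0348, 0, 0.06],
  ],
  grip_force=60,
)

```text
clock: 1.97
tcp_pos: [0.2788, 0.4715, 0.2314]
orientation: [-0.0, 3.141, 0.0]
contact_force: [1.4, 0.3, 0.0]
grip_width: 0.045
gripper_force: 0.0
```

apply_moves(
  moves=[
    [0, 0, 0, -0.0173, -0.0348, 0, 0.06],
    [0, 0, 0, -0.0173, -0.0348, 0, 0.06],
    [0, 0, 0, -0.0173, -0.0348, 0, 0.06],
    [0, 0, 0, -0.0173, -0.0348, 0, 0.06],
    [0, 0, 0, -0.0173, -0.0348, 0, 0.06],
    [0, 0, 0, -0.0173, -0.0348, 0, 0.06],
    [0, 0, 0, -0.0173, -0.0348, 0, 0.06],
    [0, 0, 0, -0.0173, -0.0348, 0, 0.06],
  ],
)

```text
clock: 2.63
tcp_pos: [0.4171, 0.1931, 0.2317]
orientation: [-0.0, 3.141, 0.001]
contact_force: [0.7, -0.4, -0.3]
grip_width: 0.0455
gripper_force: 0.0
```

apply_moves(
  moves=[
    [0, 0, 0, -0.0173, -0.0348, 0, 0.06],
    [0, 0, 0, -0.0173, -0.0348, 0, 0.06],
    [0, 0, 0, -0.0173, -0.0348, 0, 0.06],
    [0, 0, 0, -0.0173, -0.0348, 0, 0.06],
    [0, 0, 0, -0.0173, -0.0348, 0, 0.06],
    [0, 0, 0, -0.0173, -0.0348, 0, 0.06],
    [0, 0, 0, -0.0173, -0.0348, 0, 0.06],
    [0, 0, 0, -0.0173, -0.0348, 0, 0.06],
  ],
)

```text
clock: 3.3
tcp_pos: [0.5557, -0.0853, 0.2316]
orientation: [-0.001, 3.141, 0.0]
contact_force: [0.9, 0.1, -0.1]
grip_width: 0.045
gripper_force: 0.0
```

apply_moves(
  moves=[
    [0, 0, 0, -0.0169, -0.0343, 0, 0.06],
    [0, 0, 0, -0.0169, -0.0343, 0, 0.06],
    [0, 0, 0, -0.0169, -0.0343, 0, 0.06],
    [0, 0, 0, -0.0169, -0.0343, 0, 0.06],
    [0, 0, 0, 0, 0, 0.02, 0.06],
    [0, 0, 0, 0, 0, 0, 0.06],
    [0, 0, 0, 0, 0, 0, 0.06],
    [0, 0, 0, 0, 0, 0, 0.06],
  ],
)

```text
clock: 3.97
tcp_pos: [0.6228, -0.2194, 0.2117]
orientation: [0.003, -3.142, -0.001]
contact_force: [0.4, 0.2, 0.9]
grip_width: 0.0453
gripper_force: 0.0
```

```bash
python3 - <<'E'
from h import *
o=telemetry.get_obs(); i=grab_frame("wrist"); cv2.imwrite("pics/w1.png",i); print(o["tcp_pos"])
show(find("foot","wrist",o,yaw=False)); show(find("brick","wrist",o))
E
```

```text
[ 0.62279527 -0.21939076  0.21167828]
p0.95 iou0.97 [ 0.6731 -0.1139] [391. 235.  62.  79.]
p0.86 iou0.95 [ 0.6446 -0.3185] [165. 205.  67.  66.]
p0.67 iou0.97 [ 0.5476 -0.4222] [42. 94. 83. 51.]
p0.64 iou0.93 [ 0.6399 -0.4039] [ 71. 200.  86.  68.]
p0.62 iou0.97 [ 0.6251 -0.2229] [272. 181.  49.  68.]
p0.79 iou0.63 [ 0.4883 -0.3163  0.0432] [156.  14. 104.  24.]
p0.62 iou0.97 [ 0.5653 -0.3175 -0.1728] [165. 114. 105.  83.]
```

View pics/w1.png

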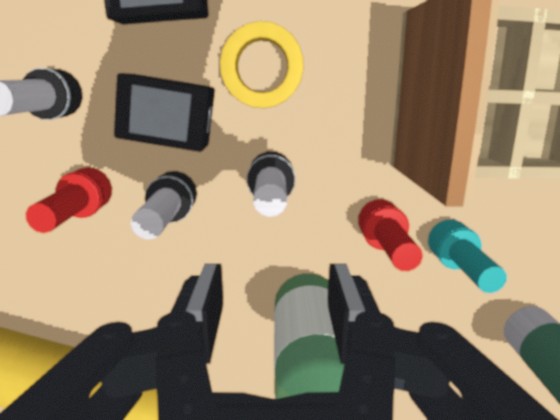

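apply_moves(
  moves=[
    [0, 0, 0, -0.002, -0.0033, 0.038, 0.06],
    [0, 0, 0, 0, 0, 0.04, 0.06],
    [0, 0, 0, 0, 0, 0.04, 0.06],
    [0, 0, 0, 0, 0, 0.04, 0.06],
    [0, 0, 0, 0, 0, 0, 0.06],
    [0, 0, 0, 0, 0, 0, -1],
    [0, 0, 0, 0, 0, 0, -1],
    [0, 0, 0, 0, 0, 0, -1],
  ],
)

```text
clock: 4.78
tcp_pos: [0.6267, -0.2247, 0.0566]
orientation: [-0.0, 3.137, -0.002]
contact_force: [0.3, -0.8, -0.8]
grip_width: 0.0248
gripper_force: 58.9
```

apply_moves(
  moves=[
    [0, 0, 0, 0, 0, 0, -1],
    [0, 0, 0, 0, 0, 0, -1],
    [0, 0, 0, 0, 0, -0.02, -1],
    [0, 0, 0, 0, 0, -0.03, -1],
    [0, 0, 0, 0, 0, -0.04, -1],
    [0, 0, 0, 0, 0, -0.04, -1],
    [0, 0, 0, 0, 0, -0.02, -1],
    [0, 0, 0, 0, 0, 0, -1],
  ],
)

```text
clock: 5.45
tcp_pos: [0.6278, -0.2257, 0.2106]
orientation: [0.001, 3.13, -0.004]
contact_force: [1.2, -0.3, -1.4]
grip_width: 0.0244
gripper_force: 59.2
```

```bash
cat > held.py <<'E'
from h import *
# where is the held foot relative to TCP (assumed underside z)
o=telemetry.get_obs(); grab_frame("wrist"); t=o["tcp_pos"]; print(t,o["grip_width"])
for a in find("foot","wrist",o,yaw=False,z=t[2]-.054,pmin=.2):
    if abs(a[1][:2]-t[:2]).max()<.04: show([a]); print("rel",(a[1]-t[:2]).round(4))
E
python3 held.py; python3 - <<'E'
from h import *
i=grab_frame("wrist"); cv2.imwrite("pics/w2.png",i)
E
```

```text
[ 0.6277624  -0.22570692  0.21061604] 0.02442135153856396
p0.87 iou0.91 [ 0.6264 -0.2257] [277. 276.  90. 162.]
rel [-0.0014 -0.    ]
```

View pics/w2.png

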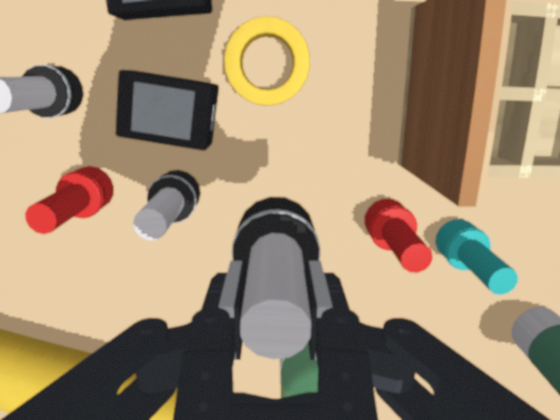

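apply_moves(
  moves=[
    [0, 0, 0, 0.0092, 0.0367, 0, -1],
    [0, 0, 0, 0.0092, 0.0367, 0, -1],
    [0, 0, 0, 0.0092, 0.0367, 0, -1],
    [0, 0, 0, 0.0092, 0.0367, 0, -1],
    [0, 0, 0, 0.0092, 0.0367, 0, -1],
    [0, 0, 0, 0, 0, 0, -1],
    [0, 0, 0, 0, 0, 0.02, -1],
    [0, 0, 0, 0, 0, 0, -1],
  ],
)

```text
clock: 6.27
tcp_pos: [0.5756, -0.0392, 0.1792]
orientation: [0.004, -3.134, 0.0]
contact_force: [-0.9, 0.8, -3.9]
grip_width: 0.0246
gripper_force: 59.6
```

```bash
python3 held.py; python3 - <<'E'
from h import *
o=telemetry.get_obs();print(o["tcp_pos"],o["orientation"])
show(find("rack","wrist",o,p0=[.549,.0216,.0055]))
i=grab_frame("wrist"); 
c=cam("wrist",o)
# overlay the expected pocket rims
Q=R.from_euler("z",.0055).as_matrix()
for px in(-.032,.032):
    for py in(-.064,0,.064):
        w=np.array([[px+a*.027,py+b*.027,.048] for a,b in((1,1),(1,-1),(-1,-1),(-1,1))])@Q.T+[.549,.0216,0]
        cv2.polylines(i,[np.round(proj(c,w)).astype(np.int32)],True,(0,0,255),1)
cv2.imwrite("pics/w3.png",i)
E
```

```text
[ 0.57559134 -0.0392457   0.179204  ] 0.0245822382984269
p0.59 iou0.92 [ 0.5745 -0.0392] [277. 276.  90. 161.]
rel [-0.0011  0.    ]
[ 0.57709731 -0.04089025  0.18164722] [-5.60463114e-04 -3.13727326e+00  1.00792985e-03]
p0.72 iou0.94 [ 0.5499  0.0193 -0.0006] [349. 179. 418. 242.]
```

View pics/w3.png

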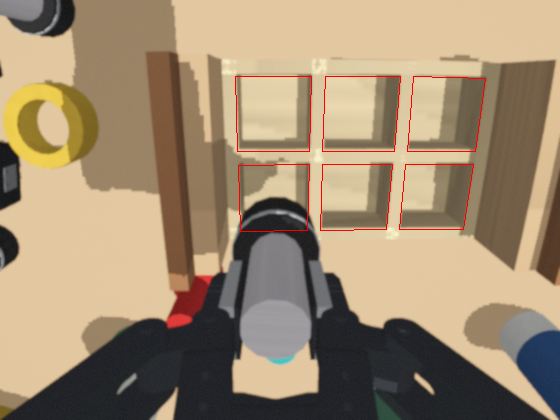

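apply_moves(
  moves=[
    [0, 0, 0, 0, 0, 0.03, -1],
    [0, 0, 0, 0, 0, 0.03, -1],
    [0, 0, 0, 0, 0, 0, -1],
    [0, 0, 0, 0, 0, 0, -1],
    [0, 0, 0, 0, 0, 0, -1],
    [0, 0, 0, 0, 0, 0, -1],
    [0, 0, 0, 0, 0, 0, -1],
    [0, 0, 0, 0, 0, 0, -1],
  ],
)

```text
clock: 7.13
tcp_pos: [0.5795, -0.0405, 0.1247]
orientation: [-0.0, 3.139, 0.0]
contact_force: [-0.0, 0.4, -1.5]
grip_width: 0.0249
gripper_force: 59.5
```

```bash
python3 held.py;python3 held.py
```

```text
[ 0.57947848 -0.04051001  0.12465758] 0.02485081196860582
p0.61 iou0.92 [ 0.5784 -0.0405] [278. 274.  88. 162.]
rel [-0.0011  0.    ]
[ 0.57902946 -0.04041355  0.12406012] 0.024693489890778818
p0.96 iou0.91 [ 0.5778 -0.0404] [276. 274.  87. 166.]
rel [-0.0012 -0.    ]
```

apply_moves(
  moves=[
    [0, 0, 0, -0.003, -0.0018, 0.01, -1],
    [0, 0, 0, 0, 0, 0.01, -1],
    [0, 0, 0, 0, 0, 0.015, -1],
    [0, 0, 0, 0, 0, 0.015, -1],
    [0, 0, 0, 0, 0, 0.005, -1],
    [0, 0, 0, 0, 0, 0, -1],
    [0, 0, 0, 0, 0, 0, -1],
    [0, 0, 0, 0, 0, 0, -1],
  ],
)

```text
clock: 8.0
tcp_pos: [0.5818, -0.0425, 0.0683]
orientation: [0.0, 3.141, -0.0]
contact_force: [-1.1, 0.2, -1.7]
grip_width: 0.0247
gripper_force: 60.0
```

apply_moves(
  moves=[
    [0, 0, 0, 0, 0, 0, 0.06],
    [0, 0, 0, 0, 0, 0, 0.06],
    [0, 0, 0, 0, 0, 0, 0.06],
    [0, 0, 0, 0, 0, -0.02, 0.06],
    [0, 0, 0, 0, 0, -0.04, 0.06],
    [0, 0, 0, 0, 0, -0.04, 0.06],
    [0, 0, 0, 0, 0, -0.04, 0.06],
    [0, 0, 0, 0, 0, 0, 0.06],
  ],
)

```text
clock: 8.67
tcp_pos: [0.5866, -0.0431, 0.2171]
orientation: [0.001, 3.127, 0.002]
contact_force: [1.5, -0.5, 0.1]
grip_width: 0.0452
gripper_force: 0.0
```

apply_moves(
  moves=[
    [0, 0, 0, -0.0079, -0.0345, 0, 0.06],
    [0, 0, 0, -0.0079, -0.0345, 0, 0.06],
    [0, 0, 0, -0.0079, -0.0345, 0, 0.06],
    [0, 0, 0, -0.0079, -0.0345, 0, 0.06],
    [0, 0, 0, -0.0079, -0.0345, 0, 0.06],
    [0, 0, 0, -0.0079, -0.0345, 0, 0.06],
    [0, 0, 0, -0.0079, -0.0345, 0, 0.06],
    [0, 0, 0, -0.0079, -0.0345, 0, 0.06],
  ],
)

```text
clock: 9.33
tcp_pos: [0.6453, -0.3201, 0.2088]
orientation: [-0.001, 3.14, -0.0]
contact_force: [0.6, -0.4, -0.1]
grip_width: 0.045
gripper_force: 0.0
```

```bash
cat > look.py <<'E'
from h import *
import sys
n=sys.argv[1]; o=telemetry.get_obs(); grab_frame(n); print(o["clock"],o["tcp_pos"])
for k in sys.argv[2:]: print(k); show(find(k,n,o,yaw=k in("rack","sheet","brick")))
E
python3 look.py top foot sheet; python3 look.py wrist foot
```

```text
9.3333 [ 0.64531582 -0.32005298  0.20879284]
foot
p0.68 iou0.95 [ 0.6726 -0.1144] [305. 184.  16.  14.]
p0.64 iou0.94 [ 0.5831 -0.0427] [278. 216.  15.  13.]
p0.59 iou0.88 [ 0.4418 -0.4274] [416. 263.  17.  16.]
p0.52 iou0.71 [ 0.6459 -0.3119] [372. 194.  12.  17.]
p0.45 iou0.94 [ 0.695  -0.0381] [276. 177.  11.  18.]
sheet
p0.78 iou0.97 [0.5298 0.3661 0.0464] [140. 235.  78.  39.]
9.4833 [ 0.64389248 -0.32293686  0.20848935]
foot
p0.92 iou0.53 [ 0.6945 -0.0328] [546. 222.  27.  49.]
p0.74 iou0.96 [ 0.644  -0.3185] [282. 183.  51.  68.]
p0.73 iou0.95 [ 0.6396 -0.4037] [184. 179.  60.  70.]
p0.66 iou0.96 [ 0.6731 -0.114 ] [510. 213.  89.  73.]
```

apply_moves(
  moves=[
    [0, 0, 0, -0.0005, 0.0044, 0.033, 0.06],
    [0, 0, 0, 0, 0, 0.04, 0.06],
    [0, 0, 0, 0, 0, 0.04, 0.06],
    [0, 0, 0, 0, 0, 0.04, 0.06],
    [0, 0, 0, 0, 0, 0, 0.06],
    [0, 0, 0, 0, 0, 0, -1],
    [0, 0, 0, 0, 0, 0, -1],
    [0, 0, 0, 0, 0, 0, -1],
  ],
)

```text
clock: 10.25
tcp_pos: [0.6473, -0.3143, 0.0587]
orientation: [-0.001, 3.137, -0.002]
contact_force: [0.2, 0.2, -1.7]
grip_width: 0.0248
gripper_force: 58.8
```

apply_moves(
  moves=[
    [0, 0, 0, 0, 0, 0, -1],
    [0, 0, 0, 0, 0, 0, -1],
    [0, 0, 0, 0, 0, -0.02, -1],
    [0, 0, 0, 0, 0, -0.03, -1],
    [0, 0, 0, 0, 0, -0.04, -1],
    [0, 0, 0, 0, 0, -0.04, -1],
    [0, 0, 0, 0, 0, -0.02, -1],
    [0, 0, 0, 0.0069, 0.0378, 0, -1],
  ],
)

```text
clock: 10.92
tcp_pos: [0.6399, -0.2872, 0.2138]
orientation: [0.016, 3.129, -0.018]
contact_force: [0.3, -1.1, -1.4]
grip_width: 0.0248
gripper_force: 59.6
```

apply_moves(
  moves=[
    [0, 0, 0, 0.0069, 0.0378, 0, -1],
    [0, 0, 0, 0.0069, 0.0378, 0, -1],
    [0, 0, 0, 0.0069, 0.0378, 0, -1],
    [0, 0, 0, 0.0069, 0.0378, 0, -1],
    [0, 0, 0, 0.0069, 0.0378, 0, -1],
    [0, 0, 0, 0.0069, 0.0378, 0, -1],
    [0, 0, 0, 0.0069, 0.0378, 0, -1],
    [0, 0, 0, 0.0069, 0.0378, 0, -1],
  ],
)

```text
clock: 11.58
tcp_pos: [0.5827, 0.028, 0.2065]
orientation: [0.0, 3.14, 0.001]
contact_force: [-0.0, 0.4, -2.4]
grip_width: 0.0247
gripper_force: 59.5
```

apply_moves(
  moves=[
    [0, 0, 0, 0, 0, 0, -1],
    [0, 0, 0, 0, 0, 0.03, -1],
    [0, 0, 0, 0, 0, 0.03, -1],
    [0, 0, 0, 0, 0, 0.02, -1],
    [0, 0, 0, 0, 0, 0, -1],
    [0, 0, 0, 0, 0, 0, -1],
    [0, 0, 0, 0, 0, 0, -1],
    [0, 0, 0, 0, 0, 0, -1],
  ],
)

```text
clock: 12.25
tcp_pos: [0.5847, 0.0261, 0.1273]
orientation: [0.0, 3.138, 0.001]
contact_force: [0.7, -0.0, -0.5]
grip_width: 0.0246
gripper_force: 59.5
```

```bash
python3 held.py; python3 held.py
```

```text
[0.58467776 0.02613991 0.12734144] 0.02462829915149388
p0.70 iou0.92 [0.5836 0.0257] [276. 278.  86. 167.]
rel [-0.0011 -0.0004]
[0.58430217 0.0263104  0.12693852] 0.024833998142528225
p0.59 iou0.92 [0.5832 0.0259] [276. 278.  89. 164.]
rel [-0.0011 -0.0005]
```

apply_moves(
  moves=[
    [0, 0, 0, 0.0022, -0.0041, 0.01, -1],
    [0, 0, 0, 0, 0, 0.01, -1],
    [0, 0, 0, 0, 0, 0.015, -1],
    [0, 0, 0, 0, 0, 0.015, -1],
    [0, 0, 0, 0, 0, 0.0065, -1],
    [0, 0, 0, 0, 0, 0, -1],
    [0, 0, 0, 0, 0, 0, -1],
    [0, 0, 0, 0, 0, 0, -1],
  ],
)

```text
clock: 13.12
tcp_pos: [0.5809, 0.0221, 0.0685]
orientation: [-0.0, -3.141, 0.0]
contact_force: [-0.2, 0.2, -1.8]
grip_width: 0.0248
gripper_force: 59.7
```

apply_moves(
  moves=[
    [0, 0, 0, 0, 0, 0, 0.06],
    [0, 0, 0, 0, 0, 0, 0.06],
    [0, 0, 0, 0, 0, 0, 0.06],
    [0, 0, 0, 0, 0, -0.02, 0.06],
    [0, 0, 0, 0, 0, -0.04, 0.06],
    [0, 0, 0, 0, 0, -0.04, 0.06],
    [0, 0, 0, 0, 0, -0.04, 0.06],
    [0, 0, 0, 0, 0, 0, 0.06],
  ],
)

```text
clock: 13.78
tcp_pos: [0.5858, 0.0219, 0.2171]
orientation: [0.001, 3.128, 0.004]
contact_force: [1.3, -0.6, 1.3]
grip_width: 0.0451
gripper_force: 0.0
```

apply_moves(
  moves=[
    [0, 0, 0, 0.0029, -0.037, 0, 0.06],
    [0, 0, 0, 0.0029, -0.037, 0, 0.06],
    [0, 0, 0, 0.0029, -0.037, 0, 0.06],
    [0, 0, 0, 0.0029, -0.037, 0, 0.06],
    [0, 0, 0, 0.0029, -0.037, 0, 0.06],
    [0, 0, 0, 0.0029, -0.037, 0, 0.06],
    [0, 0, 0, 0.0029, -0.037, 0, 0.06],
    [0, 0, 0, 0.0029, -0.037, 0, 0.06],
  ],
)

```text
clock: 14.45
tcp_pos: [0.5576, -0.2755, 0.209]
orientation: [-0.001, 3.141, -0.0]
contact_force: [1.1, -0.5, -0.2]
grip_width: 0.0453
gripper_force: 0.0
```

apply_moves(
  moves=[
    [0, 0, 0, 0.0029, -0.037, 0, 0.06],
    [0, 0, 0, 0.0029, -0.037, 0, 0.06],
    [0, 0, 0, 0.0029, -0.037, 0, 0.06],
    [0, 0, 0, 0.0029, -0.037, 0, 0.06],
    [0, 0, 0, 0, 0, 0, 0.06],
    [0, 0, 0, 0, 0, 0, 0.06],
    [0, 0, 0, 0, 0, 0, 0.06],
    [0, 0, 0, 0, 0, 0, 0.06],
  ],
)

```text
clock: 15.12
tcp_pos: [0.5472, -0.4199, 0.2085]
orientation: [-0.004, 3.141, 0.002]
contact_force: [-1.3, 0.8, 0.1]
grip_width: 0.0451
gripper_force: 0.0
```

```bash
python3 look.py scene foot; python3 look.py wrist foot
```

```text
15.1167 [ 0.54715912 -0.41994929  0.20850325]
foot
p0.95 iou0.94 [ 0.4346 -0.227 ] [186. 215.  24.  41.]
p0.90 iou0.65 [ 0.5534 -0.0308] [276. 230.  17.  28.]
p0.89 iou0.75 [ 0.6733 -0.1133] [260. 272.  19.  43.]
p0.86 iou0.86 [ 0.4418 -0.4263] [103. 238.  26.  29.]
p0.78 iou0.91 [ 0.6961 -0.0374] [296. 268.  21.  37.]
p0.66 iou0.95 [ 0.6404 -0.4059] [123. 300.  26.  43.]
p0.58 iou0.73 [0.5546 0.0344] [298. 219.  15.  30.]
15.2167 [ 0.54723654 -0.41986525  0.2087423 ]
foot
p0.95 iou0.97 [ 0.4432 -0.4262] [270.  52.  54.  58.]
p0.90 iou0.97 [ 0.6737 -0.1131] [545. 289.  31.  55.]
p0.83 iou0.96 [ 0.4344 -0.2254] [513.  48.  93.  58.]
p0.73 iou0.92 [ 0.6406 -0.4042] [292. 278.  45.  84.]
p0.58 iou0.97 [ 0.5475 -0.4211] [274. 179.  51.  64.]
```

apply_moves(
  moves=[
    [0, 0, 0, 0, -0.0016, 0.033, 0.06],
    [0, 0, 0, 0, 0, 0.04, 0.06],
    [0, 0, 0, 0, 0, 0.04, 0.06],
    [0, 0, 0, 0, 0, 0.04, 0.06],
    [0, 0, 0, 0, 0, 0, 0.06],
    [0, 0, 0, 0, 0, 0, -1],
    [0, 0, 0, 0, 0, 0, -1],
    [0, 0, 0, 0, 0, 0, -1],
  ],
)

```text
clock: 15.98
tcp_pos: [0.5479, -0.4247, 0.059]
orientation: [-0.0, 3.138, -0.004]
contact_force: [-0.2, -0.0, -2.0]
grip_width: 0.0245
gripper_force: 58.8
```

apply_moves(
  moves=[
    [0, 0, 0, 0, 0, 0, -1],
    [0, 0, 0, 0, 0, 0, -1],
    [0, 0, 0, 0, 0, -0.02, -1],
    [0, 0, 0, 0, 0, -0.03, -1],
    [0, 0, 0, 0, 0, -0.04, -1],
    [0, 0, 0, 0, 0, -0.04, -1],
    [0, 0, 0, 0, 0, -0.02, -1],
    [0, 0, 0, -0.0025, 0.0363, 0, -1],
  ],
)

```text
clock: 16.65
tcp_pos: [0.548, -0.3977, 0.2141]
orientation: [0.016, 3.132, -0.02]
contact_force: [-0.4, -2.2, -1.3]
grip_width: 0.0246
gripper_force: 59.4
```

apply_moves(
  moves=[
    [0, 0, 0, -0.0025, 0.0363, 0, -1],
    [0, 0, 0, -0.0025, 0.0363, 0, -1],
    [0, 0, 0, -0.0025, 0.0363, 0, -1],
    [0, 0, 0, -0.0025, 0.0363, 0, -1],
    [0, 0, 0, -0.0025, 0.0363, 0, -1],
    [0, 0, 0, -0.0025, 0.0363, 0, -1],
    [0, 0, 0, -0.0025, 0.0363, 0, -1],
    [0, 0, 0, -0.0025, 0.0363, 0, -1],
  ],
)

```text
clock: 17.32
tcp_pos: [0.5687, -0.0951, 0.2069]
orientation: [0.0, 3.14, 0.001]
contact_force: [1.0, 0.4, -1.7]
grip_width: 0.0245
gripper_force: 59.4
```

apply_moves(
  moves=[
    [0, 0, 0, -0.0025, 0.0363, 0, -1],
    [0, 0, 0, -0.0025, 0.0363, 0, -1],
    [0, 0, 0, -0.0025, 0.0363, 0, -1],
    [0, 0, 0, -0.0025, 0.0363, 0, -1],
    [0, 0, 0, -0.0025, 0.0363, 0, -1],
    [0, 0, 0, 0, 0, 0, -1],
    [0, 0, 0, 0, 0, 0.03, -1],
    [0, 0, 0, 0, 0, 0.03, -1],
  ],
)

```text
clock: 17.98
tcp_pos: [0.5832, 0.086, 0.1478]
orientation: [-0.003, 3.135, 0.003]
contact_force: [0.1, -0.3, -3.6]
grip_width: 0.0245
gripper_force: 60.0
```

apply_moves(
  moves=[
    [0, 0, 0, 0, 0, 0.02, -1],
    [0, 0, 0, 0, 0, 0, -1],
    [0, 0, 0, 0, 0, 0, -1],
    [0, 0, 0, 0, 0, 0, -1],
    [0, 0, 0, 0, 0, 0, -1],
    [0, 0, 0, 0, 0, 0, -1],
    [0, 0, 0, 0, 0, 0, -1],
    [0, 0, 0, 0, 0, 0, -1],
  ],
)

```text
clock: 18.65
tcp_pos: [0.5816, 0.0849, 0.1266]
orientation: [-0.0, 3.14, 0.001]
contact_force: [-0.9, 0.8, -1.7]
grip_width: 0.0246
gripper_force: 59.7
```

```bash
python3 held.py; python3 held.py
```

```text
[0.58159733 0.08491813 0.12657706] 0.024647892321738446
p0.59 iou0.90 [0.5808 0.0852] [276. 278.  88. 160.]
rel [-0.0008  0.0002]
[0.5813178  0.08489213 0.1261375 ] 0.02439617983093238
p0.65 iou0.90 [0.5802 0.0852] [278. 277.  87. 161.]
rel [-0.0011  0.0003]
```

apply_moves(
  moves=[
    [0, 0, 0, 0, 0.0005, 0.01, -1],
    [0, 0, 0, 0, 0, 0.01, -1],
    [0, 0, 0, 0, 0, 0.015, -1],
    [0, 0, 0, 0, 0, 0.015, -1],
    [0, 0, 0, 0, 0, 0.0065, -1],
    [0, 0, 0, 0, 0, 0, -1],
    [0, 0, 0, 0, 0, 0, -1],
    [0, 0, 0, 0, 0, 0, -1],
  ],
)

```text
clock: 19.52
tcp_pos: [0.5812, 0.0851, 0.0691]
orientation: [0.0, -3.141, 0.001]
contact_force: [0.2, -0.8, -2.4]
grip_width: 0.0244
gripper_force: 59.7
```

apply_moves(
  moves=[
    [0, 0, 0, 0, 0, 0, 0.06],
    [0, 0, 0, 0, 0, 0, 0.06],
    [0, 0, 0, 0, 0, 0, 0.06],
    [0, 0, 0, 0, 0, -0.02, 0.06],
    [0, 0, 0, 0, 0, -0.04, 0.06],
    [0, 0, 0, 0, 0, -0.04, 0.06],
    [0, 0, 0, 0, 0, -0.04, 0.06],
    [0, 0, 0, 0, 0, 0, 0.06],
  ],
)

```text
clock: 20.18
tcp_pos: [0.5861, 0.0858, 0.2179]
orientation: [0.001, 3.128, 0.007]
contact_force: [1.3, -1.1, 0.8]
grip_width: 0.0452
gripper_force: 0.0
```

apply_moves(
  moves=[
    [0, 0, 0, 0.0099, -0.0366, 0, 0.06],
    [0, 0, 0, 0.0099, -0.0366, 0, 0.06],
    [0, 0, 0, 0.0099, -0.0366, 0, 0.06],
    [0, 0, 0, 0.0099, -0.0366, 0, 0.06],
    [0, 0, 0, 0.0099, -0.0366, 0, 0.06],
    [0, 0, 0, 0.0099, -0.0366, 0, 0.06],
    [0, 0, 0, 0.0099, -0.0366, 0, 0.06],
    [0, 0, 0, 0.0099, -0.0366, 0, 0.06],
  ],
)

```text
clock: 20.85
tcp_pos: [0.5017, -0.209, 0.2097]
orientation: [-0.001, 3.14, 0.0]
contact_force: [0.5, 0.3, 0.7]
grip_width: 0.0454
gripper_force: 0.0
```

apply_moves(
  moves=[
    [0, 0, 0, 0.0099, -0.0366, 0, 0.06],
    [0, 0, 0, 0.0099, -0.0366, 0, 0.06],
    [0, 0, 0, 0.0099, -0.0366, 0, 0.06],
    [0, 0, 0, 0.0099, -0.0366, 0, 0.06],
    [0, 0, 0, 0.0099, -0.0366, 0, 0.06],
    [0, 0, 0, 0.0099, -0.0366, 0, 0.06],
    [0, 0, 0, 0, 0, 0, 0.06],
    [0, 0, 0, 0, 0, 0, 0.06],
  ],
)

```text
clock: 21.52
tcp_pos: [0.4411, -0.4298, 0.2095]
orientation: [0.008, 3.141, -0.002]
contact_force: [-0.2, 0.6, -0.9]
grip_width: 0.0451
gripper_force: 0.0
```

```bash
python3 look.py top foot; python3 look.py wrist foot
```

```text
21.5167 [ 0.44106439 -0.42984256  0.2095365 ]
foot
p0.78 iou0.96 [0.5842 0.0858] [235. 217.  16.  18.]
p0.77 iou0.84 [ 0.4409 -0.4258] [415. 264.  16.  19.]
p0.66 iou0.89 [0.5816 0.022 ] [258. 218.  16.  16.]
p0.65 iou0.95 [ 0.6947 -0.0382] [276. 177.  12.  17.]
p0.62 iou0.91 [ 0.4339 -0.2247] [343. 272.  14.  14.]
p0.52 iou0.94 [ 0.5819 -0.0428] [278. 216.  12.  15.]
p0.47 iou0.91 [ 0.639  -0.4038] [402. 198.  16.  16.]
p0.45 iou0.95 [ 0.6727 -0.1142] [305. 186.  12.  17.]
21.6167 [ 0.44323316 -0.42626418  0.20913251]
foot
p0.94 iou0.97 [ 0.6744 -0.1126] [537. 374.  46.  65.]
p0.58 iou0.85 [ 0.6411 -0.4049] [300. 360.  42.  79.]
p0.57 iou0.96 [ 0.4347 -0.2264] [505. 174.  97.  61.]
```

apply_moves(
  moves=[
    [0, 0, 0, 0, 0, 0.033, 0.06],
    [0, 0, 0, 0, 0, 0.04, 0.06],
    [0, 0, 0, 0, 0, 0.04, 0.06],
    [0, 0, 0, 0, 0, 0.04, 0.06],
    [0, 0, 0, 0, 0, 0, 0.06],
    [0, 0, 0, 0, 0, 0, -1],
    [0, 0, 0, 0, 0, 0, -1],
    [0, 0, 0, 0, 0, 0, -1],
  ],
)

```text
clock: 22.38
tcp_pos: [0.4443, -0.4282, 0.0591]
orientation: [-0.001, 3.138, -0.004]
contact_force: [-0.8, 0.9, -1.8]
grip_width: 0.0246
gripper_force: 58.9
```

apply_moves(
  moves=[
    [0, 0, 0, 0, 0, 0, -1],
    [0, 0, 0, 0, 0, 0, -1],
    [0, 0, 0, 0, 0, -0.02, -1],
    [0, 0, 0, 0, 0, -0.03, -1],
    [0, 0, 0, 0, 0, -0.04, -1],
    [0, 0, 0, 0, 0, -0.04, -1],
    [0, 0, 0, 0, 0, -0.02, -1],
    [0, 0, 0, -0.0053, 0.0366, 0, -1],
  ],
)

```text
clock: 23.05
tcp_pos: [0.4474, -0.4002, 0.2139]
orientation: [0.015, 3.132, -0.019]
contact_force: [1.1, -0.7, -1.2]
grip_width: 0.0242
gripper_force: 59.5
```

apply_moves(
  moves=[
    [0, 0, 0, -0.0053, 0.0366, 0, -1],
    [0, 0, 0, -0.0053, 0.0366, 0, -1],
    [0, 0, 0, -0.0053, 0.0366, 0, -1],
    [0, 0, 0, -0.0053, 0.0366, 0, -1],
    [0, 0, 0, -0.0053, 0.0366, 0, -1],
    [0, 0, 0, -0.0053, 0.0366, 0, -1],
    [0, 0, 0, -0.0053, 0.0366, 0, -1],
    [0, 0, 0, -0.0053, 0.0366, 0, -1],
  ],
)

```text
clock: 23.72
tcp_pos: [0.4903, -0.0961, 0.2073]
orientation: [0.001, 3.14, 0.001]
contact_force: [1.3, 0.9, -3.2]
grip_width: 0.0244
gripper_force: 59.6
```

apply_moves(
  moves=[
    [0, 0, 0, -0.0053, 0.0366, 0, -1],
    [0, 0, 0, -0.0053, 0.0366, 0, -1],
    [0, 0, 0, -0.0053, 0.0366, 0, -1],
    [0, 0, 0, -0.0053, 0.0366, 0, -1],
    [0, 0, 0, -0.0053, 0.0366, 0, -1],
    [0, 0, 0, 0, 0, 0, -1],
    [0, 0, 0, 0, 0, 0.03, -1],
    [0, 0, 0, 0, 0, 0.03, -1],
  ],
)

```text
clock: 24.38
tcp_pos: [0.5187, 0.0865, 0.1479]
orientation: [-0.003, 3.136, 0.004]
contact_force: [-1.0, -0.1, -3.4]
grip_width: 0.0247
gripper_force: 59.9
```

apply_moves(
  moves=[
    [0, 0, 0, 0, 0, 0.02, -1],
    [0, 0, 0, 0, 0, 0, -1],
    [0, 0, 0, 0, 0, 0, -1],
    [0, 0, 0, 0, 0, 0, -1],
    [0, 0, 0, 0, 0, 0, -1],
    [0, 0, 0, 0, 0, 0, -1],
    [0, 0, 0, 0, 0, 0, -1],
    [0, 0, 0, 0, 0, 0, -1],
  ],
)

```text
clock: 25.05
tcp_pos: [0.5172, 0.0854, 0.127]
orientation: [-0.0, 3.14, 0.001]
contact_force: [0.1, -0.2, -1.5]
grip_width: 0.0247
gripper_force: 59.7
```

```bash
python3 held.py; python3 held.py
```

```text
[0.51719916 0.08541819 0.12701969] 0.02465134871822443
p0.77 iou0.89 [0.5133 0.0852] [277. 271.  85. 160.]
rel [-0.0039 -0.0002]
[0.5169492  0.08539403 0.12664423] 0.024625596723221174
p0.84 iou0.90 [0.5133 0.0853] [276. 273.  85. 156.]
rel [-0.0036 -0.0001]
```

apply_moves(
  moves=[
    [0, 0, 0, -0.003, 0.0002, 0.01, -1],
    [0, 0, 0, 0, 0, 0.01, -1],
    [0, 0, 0, 0, 0, 0.015, -1],
    [0, 0, 0, 0, 0, 0.015, -1],
    [0, 0, 0, 0, 0, 0.0065, -1],
    [0, 0, 0, 0, 0, 0, -1],
    [0, 0, 0, 0, 0, 0, -1],
    [0, 0, 0, 0, 0, 0, -1],
  ],
)

```text
clock: 25.92
tcp_pos: [0.5197, 0.0854, 0.0694]
orientation: [0.0, -3.141, 0.0]
contact_force: [0.1, -1.4, -2.8]
grip_width: 0.0245
gripper_force: 59.7
```

apply_moves(
  moves=[
    [0, 0, 0, 0, 0, 0, 0.06],
    [0, 0, 0, 0, 0, 0, 0.06],
    [0, 0, 0, 0, 0, 0, 0.06],
    [0, 0, 0, 0, 0, -0.02, 0.06],
    [0, 0, 0, 0, 0, -0.04, 0.06],
    [0, 0, 0, 0, 0, -0.04, 0.06],
    [0, 0, 0, 0, 0, -0.04, 0.06],
    [0, 0, 0, 0, 0, 0, 0.06],
  ],
)

```text
clock: 26.58
tcp_pos: [0.5245, 0.0861, 0.2177]
orientation: [0.001, 3.129, 0.007]
contact_force: [1.3, -0.6, 0.0]
grip_width: 0.0452
gripper_force: 0.0
```

apply_moves(
  moves=[
    [0, 0, 0, 0.0095, -0.0347, 0, 0.06],
    [0, 0, 0, 0.0095, -0.0347, 0, 0.06],
    [0, 0, 0, 0.0095, -0.0347, 0, 0.06],
    [0, 0, 0, 0.0095, -0.0347, 0, 0.06],
    [0, 0, 0, 0.0095, -0.0347, 0, 0.06],
    [0, 0, 0, 0.0095, -0.0347, 0, 0.06],
    [0, 0, 0, 0.0095, -0.0347, 0, 0.06],
    [0, 0, 0, 0.0095, -0.0347, 0, 0.06],
  ],
)

```text
clock: 27.25
tcp_pos: [0.4433, -0.1937, 0.2103]
orientation: [-0.0, 3.14, 0.0]
contact_force: [0.6, 0.3, -0.5]
grip_width: 0.0452
gripper_force: 0.0
```

apply_moves(
  moves=[
    [0, 0, 0, 0.0095, -0.0347, 0, 0.06],
    [0, 0, 0, 0, 0, 0, 0.06],
    [0, 0, 0, 0, 0, 0, 0.06],
    [0, 0, 0, 0, 0, 0, 0.06],
    [0, 0, 0, 0, 0, 0, 0.06],
    [0, 0, 0, 0, 0, 0, 0.06],
    [0, 0, 0, 0, 0, 0, 0.06],
    [0, 0, 0, 0, 0, 0, 0.06],
  ],
)

```text
clock: 27.92
tcp_pos: [0.4347, -0.226, 0.2098]
orientation: [-0.003, 3.142, 0.0]
contact_force: [0.4, -0.1, 0.5]
grip_width: 0.0454
gripper_force: 0.0
```

```bash
python3 look.py top foot; python3 look.py wrist foot brick
```

```text
27.9167 [ 0.43470099 -0.22597831  0.20977554]
foot
p0.76 iou0.80 [0.5837 0.085 ] [236. 218.  12.  16.]
p0.74 iou0.84 [0.5814 0.0217] [258. 219.  13.  18.]
p0.72 iou0.90 [ 0.6735 -0.1132] [304. 184.  12.  16.]
p0.72 iou0.93 [ 0.6395 -0.4034] [402. 198.  23.  15.]
p0.64 iou0.93 [ 0.6943 -0.0382] [278. 179.  15.  18.]
p0.63 iou0.92 [ 0.5835 -0.0425] [278. 217.  14.  14.]
p0.47 iou0.90 [0.5197 0.0867] [236. 239.  15.  17.]
p0.43 iou0.13 [ 0.4346 -0.2177] [340. 271.   6.  14.]
28.0167 [ 0.43453733 -0.22633799  0.20977974]
foot
p0.71 iou0.41 [0.6087 0.002 ] [476. 330.  39.  61.]
p0.57 iou0.81 [0.6052 0.0492] [528. 335.  64.  67.]
p0.57 iou0.08 [ 0.6966 -0.4186] [100. 390.   6.  17.]
p0.54 iou0.75 [0.6136 0.1233] [556. 317.   8.  30.]
p0.51 iou0.30 [ 0.772  -0.0822] [396. 415.   6.  10.]
brick
p0.73 iou0.95 [ 0.4604 -0.3179  0.0645] [176. 203.  94.  69.]
p0.60 iou0.43 [ 0.566  -0.3176 -0.177 ] [189. 297.  88.  74.]
```

```bash
python3 - <<'E'
from h import *
o=telemetry.get_obs(); cv2.imwrite("pics/w4.png",grab_frame("wrist"))
show(find("foot","wrist",o,yaw=False,pmin=.1))
E
```

```text
p0.71 iou0.81 [0.6048 0.0488] [528. 334.  65.  69.]
p0.70 iou0.78 [0.6147 0.1244] [555. 318.   9.  33.]
p0.57 iou0.42 [ 0.6066 -0.0009] [480. 331.  44.  62.]
p0.57 iou0.12 [ 0.6958 -0.4192] [ 97. 389.  10.  17.]
p0.38 iou0.37 [ 0.7624 -0.0875] [399. 413.   5.  15.]
```

View pics/w4.png

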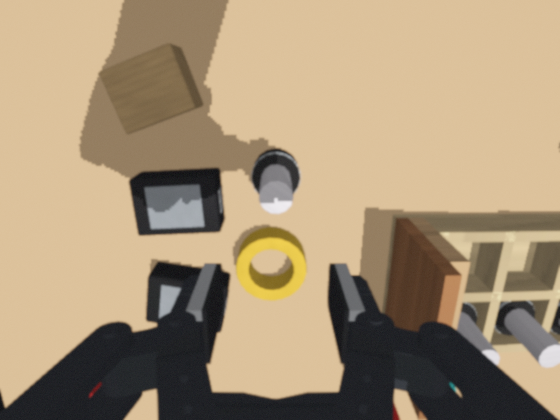

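The foot is directly below the gripper at (276,182), black base and aluminium stem. The detector simply missed it, so I am going ahead.

apply_moves(
  moves=[
    [0, 0, 0, 0, 0, 0.033, 0.06],
    [0, 0, 0, 0, 0, 0.04, 0.06],
    [0, 0, 0, 0, 0, 0.04, 0.06],
    [0, 0, 0, 0, 0, 0.04, 0.06],
    [0, 0, 0, 0, 0, 0, 0.06],
    [0, 0, 0, 0, 0, 0, -1],
    [0, 0, 0, 0, 0, 0, -1],
    [0, 0, 0, 0, 0, 0, -1],
  ],
)

```text
clock: 28.93
tcp_pos: [0.4359, -0.2276, 0.0592]
orientation: [0.0, 3.138, -0.002]
contact_force: [0.8, -0.1, -0.9]
grip_width: 0.0244
gripper_force: 58.9
```

apply_moves(
  moves=[
    [0, 0, 0, 0, 0, 0, -1],
    [0, 0, 0, 0, 0, 0, -1],
    [0, 0, 0, 0, 0, -0.02, -1],
    [0, 0, 0, 0, 0, -0.03, -1],
    [0, 0, 0, 0, 0, -0.04, -1],
    [0, 0, 0, 0, 0, -0.04, -1],
    [0, 0, 0, 0, 0, -0.02, -1],
    [0, 0, 0, -0.0119, 0.0354, 0, -1],
  ],
)

```text
clock: 29.6
tcp_pos: [0.447, -0.1989, 0.213]
orientation: [0.017, 3.131, -0.007]
contact_force: [0.8, -1.6, -2.3]
grip_width: 0.0245
gripper_force: 59.3
```

apply_moves(
  moves=[
    [0, 0, 0, -0.0119, 0.0354, 0, -1],
    [0, 0, 0, -0.0119, 0.0354, 0, -1],
    [0, 0, 0, -0.0119, 0.0354, 0, -1],
    [0, 0, 0, -0.0119, 0.0354, 0, -1],
    [0, 0, 0, -0.0119, 0.0354, 0, -1],
    [0, 0, 0, -0.0119, 0.0354, 0, -1],
    [0, 0, 0, 0, 0, 0, -1],
    [0, 0, 0, 0, 0, 0.03, -1],
  ],
)

```text
clock: 30.27
tcp_pos: [0.5223, 0.0244, 0.1816]
orientation: [-0.009, 3.131, 0.005]
contact_force: [1.5, -0.6, -1.9]
grip_width: 0.0243
gripper_force: 59.7
```

apply_moves(
  moves=[
    [0, 0, 0, 0, 0, 0.03, -1],
    [0, 0, 0, 0, 0, 0.02, -1],
    [0, 0, 0, 0, 0, 0, -1],
    [0, 0, 0, 0, 0, 0, -1],
    [0, 0, 0, 0, 0, 0, -1],
    [0, 0, 0, 0, 0, 0, -1],
    [0, 0, 0, 0, 0, 0, -1],
    [0, 0, 0, 0, 0, 0, -1],
  ],
)

```text
clock: 30.93
tcp_pos: [0.5183, 0.0211, 0.1279]
orientation: [-0.0, 3.14, 0.001]
contact_force: [0.7, -0.5, -2.8]
grip_width: 0.0243
gripper_force: 59.4
```

```bash
python3 held.py; python3 held.py
```

```text
[0.518303   0.02112191 0.12791722] 0.02427898116336594
p0.83 iou0.90 [0.5148 0.021 ] [277. 274.  85. 160.]
rel [-0.0035 -0.0001]
[0.51794494 0.02110695 0.12740977] 0.024279051424110357
p0.69 iou0.89 [0.5145 0.021 ] [276. 275.  87. 161.]
rel [-0.0035 -0.0001]
```

apply_moves(
  moves=[
    [0, 0, 0, -0.0025, 0.0005, 0.01, -1],
    [0, 0, 0, 0, 0, 0.01, -1],
    [0, 0, 0, 0, 0, 0.015, -1],
    [0, 0, 0, 0, 0, 0.015, -1],
    [0, 0, 0, 0, 0, 0.007, -1],
    [0, 0, 0, 0, 0, 0, -1],
    [0, 0, 0, 0, 0, 0, -1],
    [0, 0, 0, 0, 0, 0, -1],
  ],
)

```text
clock: 31.8
tcp_pos: [0.52, 0.0213, 0.0694]
orientation: [0.0, -3.141, 0.0]
contact_force: [0.1, -0.6, -1.9]
grip_width: 0.0243
gripper_force: 60.4
```

apply_moves(
  moves=[
    [0, 0, 0, 0, 0, 0, 0.06],
    [0, 0, 0, 0, 0, 0, 0.06],
    [0, 0, 0, 0, 0, 0, 0.06],
    [0, 0, 0, 0, 0, -0.02, 0.06],
    [0, 0, 0, 0, 0, -0.04, 0.06],
    [0, 0, 0, 0, 0, -0.04, 0.06],
    [0, 0, 0, 0, 0, -0.04, 0.06],
    [0, 0, 0, 0, 0, 0, 0.06],
  ],
)

```text
clock: 32.47
tcp_pos: [0.5246, 0.0213, 0.2174]
orientation: [0.001, 3.129, 0.005]
contact_force: [0.7, -0.7, -0.2]
grip_width: 0.0449
gripper_force: 0.0
```

apply_moves(
  moves=[
    [0, 0, 0, -0.0011, 0.0382, 0, 0.06],
    [0, 0, 0, -0.0011, 0.0382, 0, 0.06],
    [0, 0, 0, -0.0011, 0.0382, 0, 0.06],
    [0, 0, 0, -0.0011, 0.0382, 0, 0.06],
    [0, 0, 0, -0.0011, 0.0382, 0, 0.06],
    [0, 0, 0, -0.0011, 0.0382, 0, 0.06],
    [0, 0, 0, -0.0011, 0.0382, 0, 0.06],
    [0, 0, 0, -0.0011, 0.0382, 0, 0.06],
  ],
)

```text
clock: 33.13
tcp_pos: [0.5286, 0.3291, 0.2101]
orientation: [-0.0, 3.141, 0.001]
contact_force: [0.1, -0.4, 0.1]
grip_width: 0.045
gripper_force: 0.0
```

apply_moves(
  moves=[
    [0, 0, 0, -0.0011, 0.0382, 0, 0.06],
    [0, 0, -0.48, 0, 0, 0, 0.06],
    [0, 0, 0, 0, 0, 0, 0.06],
    [0, 0, 0, 0, 0, 0, 0.06],
    [0, 0, 0, 0, 0, 0, 0.06],
    [0, 0, 0, 0, 0, 0, 0.06],
    [0, 0, 0, 0, 0, 0, 0.06],
    [0, 0, 0, 0, 0, 0, 0.06],
  ],
)

```text
clock: 33.8
tcp_pos: [0.5302, 0.3645, 0.21]
orientation: [-0.077, 3.14, 0.0]
contact_force: [0.4, 0.4, -0.5]
grip_width: 0.0452
gripper_force: 0.0
```

```bash
python3 look.py top foot rack; python3 look.py scene rack sheet foot; python3 look.py wrist sheet; python3 - <<'E'
from h import *
a=cv2.resize(grab_frame("scene")[120:320,70:470],(640,320)); b=cv2.resize(grab_frame("wrist"),(374,280)); 
im=np.zeros((600,640,3),np.uint8); im[:320]=a; im[320:,:374]=b; cv2.imwrite("pics/s5.png",im)
E
```

```text
33.8 [0.5302243  0.36445593 0.21004279]
foot
p0.76 iou0.82 [0.5188 0.0197] [258. 242.  14.  13.]
p0.71 iou0.94 [ 0.6401 -0.4046] [404. 196.  22.  17.]
p0.69 iou0.93 [ 0.5825 -0.0424] [278. 216.  17.  13.]
p0.68 iou0.95 [0.5835 0.0857] [235. 219.  13.  19.]
p0.59 iou0.91 [0.5181 0.0866] [235. 240.  18.  19.]
p0.59 iou0.95 [0.5819 0.0216] [257. 220.  16.  13.]
p0.55 iou0.89 [ 0.6943 -0.0377] [279. 178.  12.  20.]
p0.53 iou0.95 [ 0.6727 -0.1144] [305. 186.  12.  15.]
rack
p0.77 iou0.79 [0.5486 0.0218 0.0074] [254. 227.  97.  54.]
p0.59 iou0.30 [ 0.5635 -0.3229  0.    ] [376. 223.  31.  22.]
33.95 [0.53001507 0.36503582 0.2098952 ]
rack
p0.56 iou0.75 [0.5507 0.0212 0.0038] [295. 211. 127. 100.]
sheet
p0.83 iou0.93 [0.5311 0.3647 0.0546] [405. 192.  94.  53.]
foot
p0.98 iou0.76 [ 0.6745 -0.1139] [262. 270.  19.  37.]
p0.91 iou0.72 [0.5532 0.0356] [298. 219.  14.  30.]
p0.83 iou0.95 [ 0.6414 -0.406 ] [124. 303.  27.  43.]
p0.80 iou0.97 [ 0.6974 -0.0382] [296. 270.  22.  33.]
p0.78 iou0.73 [ 0.5582 -0.0318] [278. 227.  20.  32.]
p0.60 iou0.72 [0.5525 0.1041] [322. 211.  19.  27.]
p0.59 iou0.62 [0.4863 0.0363] [288. 206.  18.  27.]
p0.56 iou0.66 [0.4857 0.1067] [310. 198.  17.  25.]
34.15 [0.52994145 0.36530246 0.20980957]
sheet
p0.82 iou0.98 [0.5297 0.3665 0.0488] [277. 168. 247. 136.]
```

View pics/s5.png

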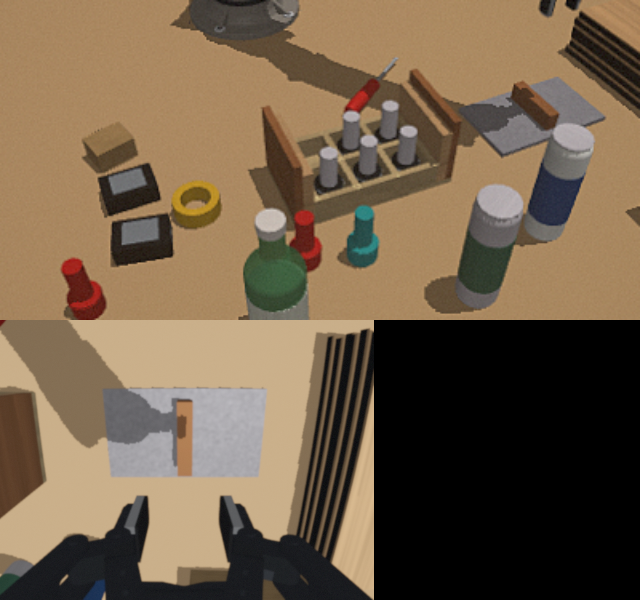

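apply_moves(
  moves=[
    [0, 0, 0, 0, 0.0009, 0.04, 0.06],
    [0, 0, 0, 0, 0, 0.04, 0.06],
    [0, 0, 0, 0, 0, 0.04, 0.06],
    [0, 0, 0, 0, 0, 0.04, 0.06],
    [0, 0, 0, 0, 0, 0.025, 0.06],
    [0, 0, 0, 0, 0, 0.011, 0.06],
    [0, 0, 0, 0, 0, 0, 0.06],
    [0, 0, 0, 0, 0, 0, 0.06],
  ],
  grip_force=100,
)

```text
clock: 35.02
tcp_pos: [0.5306, 0.3665, 0.0145]
orientation: [-0.079, 3.14, 0.0]
contact_force: [-0.2, -0.2, 0.6]
grip_width: 0.0454
gripper_force: 0.0
```

apply_moves(
  moves=[
    [0, 0, 0, 0, 0, 0, -1],
    [0, 0, 0, 0, 0, 0, -1],
    [0, 0, 0, 0, 0, 0, -1],
    [0, 0, 0, 0, 0, 0, -1],
    [0, 0, 0, 0, 0, 0, -1],
    [0, 0, 0, 0, 0, 0, -1],
    [0, 0, 0, 0, 0, 0, -1],
    [0, 0, 0, 0, 0, 0, -1],
  ],
)

```text
clock: 35.68
tcp_pos: [0.5314, 0.3671, 0.0164]
orientation: [-0.079, 3.137, 0.004]
contact_force: [-0.1, -0.8, 5.4]
grip_width: 0.0182
gripper_force: 98.3
```

apply_moves(
  moves=[
    [0, 0, 0, 0, 0, -0.01, -1],
    [0, 0, 0, 0, 0, -0.02, -1],
    [0, 0, 0, 0, 0, -0.03, -1],
    [0, 0, 0, 0, 0, -0.03, -1],
    [0, 0, 0, 0, 0, -0.03, -1],
    [0, 0, 0, 0, 0, -0.03, -1],
    [0, 0, 0, 0, 0, -0.03, -1],
    [0, 0, 0, 0, 0, -0.01, -1],
  ],
)

```text
clock: 36.35
tcp_pos: [0.5318, 0.3672, 0.2099]
orientation: [-0.078, 3.135, 0.008]
contact_force: [0.3, -0.3, -2.5]
grip_width: 0.0182
gripper_force: 98.3
```

apply_moves(
  moves=[
    [0, 0, 0, 0, 0, 0, -1],
    [0, 0, 0, 0, 0, 0, -1],
    [0, 0, 0, 0, 0, 0, -1],
    [0, 0, 0, 0, 0, 0, -1],
    [0, 0, 0, 0, 0, 0, -1],
    [0, 0, 0, 0, 0, 0, -1],
    [0, 0, 0, 0, 0, 0, -1],
    [0, 0, 0, 0, 0, 0, -1],
  ],
)

```text
clock: 37.02
tcp_pos: [0.5298, 0.3661, 0.2033]
orientation: [0.079, -3.14, 0.001]
contact_force: [-0.7, 0.1, -2.8]
grip_width: 0.0182
gripper_force: 98.2
```

```bash
cat > heldsheet.py <<'E'
from h import *
o=telemetry.get_obs(); t=o["tcp_pos"]; T=T_of(o); print("tcp",t,o["grip_width"],"toolyaw",np.arctan2(-T[1,0],-T[0,0]).round(4),"tilt",T[:2,2].round(4))
for n in("wrist","scene","top"):
    grab_frame(n); print(n)
    for a in find("sheet",n,o,z=t[2]-.016,pmin=.3,p0=[t[0],t[1],.05]): show([a]); print("rel",(a[1][:2]-t[:2]).round(4))
E
python3 heldsheet.py; python3 - <<'E'
from h import *
a=cv2.resize(grab_frame("scene")[100:300,200:560],(720,400)); cv2.imwrite("pics/s6.png",a)
E
```

```text
tcp [0.5297963  0.36609292 0.20332479] 0.018181404828892 toolyaw 0.0504 tilt [-0.0005 -0.0005]
wrist
p0.75 iou0.84 [0.5011 0.3643 0.049 ] [277. 258. 530. 278.]
rel [-0.0287 -0.0018]
scene
p0.56 iou0.86 [0.5293 0.3659 0.0389] [418. 135. 105.  45.]
rel [-0.0005 -0.0002]
top
p0.84 iou0.66 [0.5281 0.3672 0.0569] [127. 231.  75.  51.]
rel [-0.0017  0.0011]
p0.61 iou0.00 [0.5298 0.3661 0.05  ] [234. 135.  25.  33.]
rel [0. 0.]
```

View pics/s6.png

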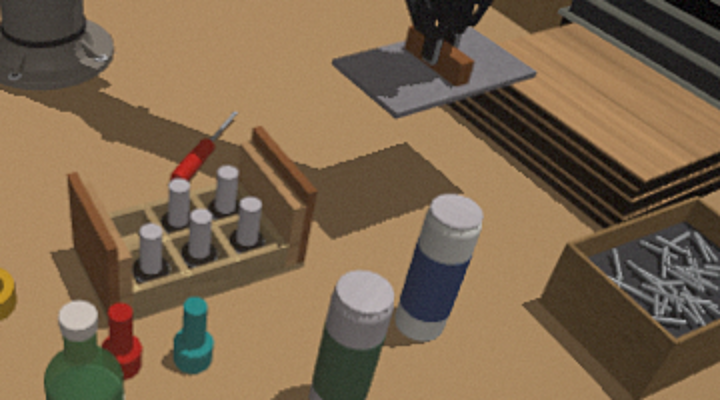

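apply_moves(
  moves=[
    [0, 0, 0.43, 0, 0, 0, -1],
    [0, 0, 0, -0.001, -0.015, 0, -1],
    [0, 0, 0, -0.002, -0.03, 0, -1],
    [0, 0, 0, -0.002, -0.035, 0, -1],
    [0, 0, 0, -0.002, -0.035, 0, -1],
    [0, 0, 0, -0.002, -0.035, 0, -1],
    [0, 0, 0, -0.002, -0.035, 0, -1],
    [0, 0, 0, -0.002, -0.035, 0, -1],
  ],
)

```text
clock: 38.03
tcp_pos: [0.5438, 0.1437, 0.204]
orientation: [-0.009, 3.141, 0.0]
contact_force: [0.4, 0.2, -3.0]
grip_width: 0.0184
gripper_force: 98.2
```

apply_moves(
  moves=[
    [0, 0, 0, -0.002, -0.035, 0, -1],
    [0, 0, 0, -0.002, -0.035, 0, -1],
    [0, 0, 0, -0.002, -0.03, 0, -1],
    [0, 0, 0, -0.001, -0.0245, 0, -1],
    [0, 0, 0, 0, 0, 0, -1],
    [0, 0, 0, 0, 0, 0, -1],
    [0, 0, 0, 0, 0, 0, -1],
    [0, 0, 0, 0, 0, 0, -1],
  ],
)

```text
clock: 38.7
tcp_pos: [0.5516, 0.023, 0.2038]
orientation: [0.012, -3.141, -0.001]
contact_force: [-0.2, 1.4, -2.9]
grip_width: 0.0181
gripper_force: 98.3
```

apply_moves(
  moves=[
    [0, 0, 0, 0, 0, 0, -1],
    [0, 0, 0, 0, 0, 0, -1],
    [0, 0, 0, 0, 0, 0, -1],
    [0, 0, 0, 0, 0, 0, -1],
    [0, 0, 0, 0, 0, 0, -1],
    [0, 0, 0, 0, 0, 0, -1],
    [0, 0, 0, 0, 0, 0, -1],
    [0, 0, 0, 0, 0, 0, -1],
  ],
)

```text
clock: 39.37
tcp_pos: [0.5517, 0.0218, 0.2038]
orientation: [0.008, -3.142, -0.0]
contact_force: [0.8, 0.5, -3.2]
grip_width: 0.0182
gripper_force: 98.3
```

```bash
sed -i 's/,\.05\])/,.0055])/' heldsheet.py; python3 heldsheet.py
```

```text
tcp [0.55174542 0.0218132  0.20379092] 0.018160339115781375 toolyaw 0.0053 tilt [-0.  0.]
wrist
p0.69 iou0.84 [0.524  0.0217 0.0036] [276. 259. 532. 280.]
rel [-0.0277 -0.0002]
scene
p0.58 iou0.90 [5.534e-01 2.140e-02 1.000e-04] [299. 171. 114.  57.]
rel [ 0.0016 -0.0004]
p0.52 iou0.00 [0.5517 0.0218 0.0055] [192. 248.  27.  34.]
rel [0. 0.]
p0.50 iou0.00 [0.5517 0.0218 0.0055] [300. 219.  19.  30.]
rel [0. 0.]
top
p0.93 iou0.34 [0.551  0.0216 0.0109] [254. 221.  91.  49.]
rel [-0.0007 -0.0002]
```

apply_moves(
  moves=[
    [0, 0, 0, 0.002, -0.0002, 0.01, -1],
    [0, 0, 0, 0, 0, 0.02, -1],
    [0, 0, 0, 0, 0, 0.02, -1],
    [0, 0, 0, 0, 0, 0.01, -1],
    [0, 0, 0, 0, 0, 0.01, -1],
    [0, 0, 0, 0, 0, 0.005, -1],
    [0, 0, 0, 0, 0, 0, -1],
    [0, 0, 0, 0, 0, 0, -1],
  ],
)

```text
clock: 40.33
tcp_pos: [0.5501, 0.0215, 0.129]
orientation: [-0.008, 3.141, -0.0]
contact_force: [-0.5, 0.6, -2.0]
grip_width: 0.0183
gripper_force: 98.4
```

apply_moves(
  moves=[
    [0, 0, 0, 0, 0, 0.002, -1],
    [0, 0, 0, 0, 0, 0.002, -1],
    [0, 0, 0, 0, 0, 0.001, -1],
    [0, 0, 0, 0, 0, 0, -1],
    [0, 0, 0, 0, 0, 0, -1],
    [0, 0, 0, 0, 0, 0, -1],
    [0, 0, 0, 0, 0, 0, -1],
    [0, 0, 0, 0, 0, 0, -1],
  ],
)

```text
clock: 41.0
tcp_pos: [0.5498, 0.0216, 0.1239]
orientation: [-0.009, 3.141, 0.0]
contact_force: [1.0, -0.3, -3.1]
grip_width: 0.0186
gripper_force: 98.4
```

apply_moves(
  moves=[
    [0, 0, 0, 0, 0, 0.0015, -1],
    [0, 0, 0, 0, 0, 0, -1],
    [0, 0, 0, 0, 0, 0, -1],
    [0, 0, 0, 0, 0, 0, -1],
    [0, 0, 0, 0, 0, 0, -1],
    [0, 0, 0, 0, 0, 0, -1],
    [0, 0, 0, 0, 0, 0, -1],
    [0, 0, 0, 0, 0, 0, -1],
  ],
)

```text
clock: 41.67
tcp_pos: [0.55, 0.0216, 0.1224]
orientation: [-0.008, 3.141, 0.0]
contact_force: [0.1, 0.3, -0.5]
grip_width: 0.0179
gripper_force: 98.7
```

```bash
python3 - <<'E'
from h import *
o=telemetry.get_obs(); print(o["tcp_pos"],o["contact_force"],o["moment"])
for n in("scene","top"):
    grab_frame(n); show(find("sheet",n,z=.106,p0=[.549,.0216,.0055])); show(find("foot",n,yaw=False,z=.01))
E
```

```text
[0.55001169 0.02164667 0.12242788] [ 0.05881801  0.32608048 -0.45976467] [ 0.11343778 -0.16739852  0.04496413]
p0.60 iou0.89 [ 0.5514  0.0226 -0.0072] [299. 197. 108.  56.]
p0.93 iou0.94 [ 0.6491 -0.4033] [124. 301.  22.  41.]
p0.92 iou0.75 [ 0.6791 -0.114 ] [260. 271.  19.  42.]
p0.58 iou0.53 [0.5594 0.0334] [299. 226.  15.  18.]
p0.55 iou0.54 [0.557  0.1015] [324. 218.  21.  14.]
p0.51 iou0.56 [ 0.5652 -0.035 ] [276. 234.  16.  20.]
p0.45 iou0.31 [0.7607 0.2231] [419. 234.  45.  70.]
p0.72 iou0.36 [0.5481 0.0214 0.0102] [257. 226.  86.  48.]
p0.63 iou0.00 [0.549  0.0216 0.0055] [376. 225.  31.  24.]
p0.74 iou0.96 [ 0.6707 -0.1143] [305. 186.  14.  16.]
p0.70 iou0.74 [ 0.6358 -0.4004] [405. 197.  21.  12.]
p0.63 iou0.83 [ 0.6932 -0.0377] [278. 177.  14.  16.]
p0.43 iou0.28 [ 0.5116 -0.2262] [344. 237.  19.  22.]
```

apply_moves(
  moves=[
    [0, 0, 0, 0, 0, 0, 0.06],
    [0, 0, 0, 0, 0, 0, 0.06],
    [0, 0, 0, 0, 0, 0, 0.06],
    [0, 0, 0, 0, 0, 0, 0.06],
    [0, 0, 0, 0, 0, -0.02, 0.06],
    [0, 0, 0, 0, 0, -0.03, 0.06],
    [0, 0, 0, 0, 0, -0.03, 0.06],
    [0, 0, 0, 0, 0, -0.03, 0.06],
  ],
)

```text
clock: 42.63
tcp_pos: [0.5492, 0.0214, 0.2333]
orientation: [0.008, -3.141, 0.001]
contact_force: [0.7, 0.6, -0.7]
grip_width: 0.0456
gripper_force: 0.0
```

apply_moves(
  moves=[
    [0, 0, 0, -0.0017, -0.0377, 0, 1],
    [0, 0, 0, -0.0017, -0.0377, 0, 1],
    [0, 0, 0, -0.0017, -0.0377, 0, 1],
    [0, 0, 0, -0.0017, -0.0377, 0, 1],
    [0, 0, 0, -0.0017, -0.0377, 0, 1],
    [0, 0, 0, -0.0017, -0.0377, 0, 1],
    [0, 0, 0, -0.0017, -0.0377, 0, 1],
    [0, 0, 0, -0.0017, -0.0377, 0, 1],
  ],
)

```text
clock: 43.3
tcp_pos: [0.5647, -0.2816, 0.2322]
orientation: [0.009, -3.141, -0.0]
contact_force: [0.0, -0.2, 0.6]
grip_width: 0.0855
gripper_force: 0.0
```

apply_moves(
  moves=[
    [0, 0, 0, -0.0017, -0.0377, 0, 1],
    [0, 0, 1, 0, 0, 0, 1],
    [0, 0, 1, 0, 0, 0, 1],
    [0, 0, 1, 0, 0, 0, 1],
    [0, 0, 1, 0, 0, 0, 1],
    [0, 0, 1, 0, 0, 0, 1],
    [0, 0, 1, 0, 0, 0, 1],
    [0, 0, 1, 0, 0, 0, 1],
  ],
)

```text
clock: 43.97
tcp_pos: [0.5667, -0.3175, 0.2321]
orientation: [-1.125, -2.933, -0.0]
contact_force: [-0.5, -0.1, 0.5]
grip_width: 0.0852
gripper_force: 0.0
```

apply_moves(
  moves=[
    [0, 0, 1, 0, 0, 0, 1],
    [0, 0, 1, 0, 0, 0, 1],
    [0, 0, 1, 0, 0, 0, 1],
    [0, 0, 1, 0, 0, 0, 1],
    [0, 0, 1, 0, 0, 0, 1],
    [0, 0, 1, 0, 0, 0, 1],
    [0, 0, 1, 0, 0, 0, 1],
    [0, 0, 1, 0, 0, 0, 1],
  ],
)

```text
clock: 44.63
tcp_pos: [0.5668, -0.3173, 0.2321]
orientation: [-2.221, -2.222, -0.0]
contact_force: [-0.2, -0.5, 0.3]
grip_width: 0.0856
gripper_force: 0.0
```

apply_moves(
  moves=[
    [0, 0, 1, 0, 0, 0, 1],
    [0, 0, 0.7, 0, 0, 0, 1],
    [0, 0, 0, 0, 0, 0, 1],
    [0, 0, 0, 0, 0, 0, 1],
    [0, 0, 0, 0, 0, 0, 1],
    [0, 0, 0, 0, 0, 0, 1],
    [0, 0, 0, 0, 0, 0, 1],
    [0, 0, 0, 0, 0, 0, 1],
  ],
)

```text
clock: 45.3
tcp_pos: [0.5668, -0.3176, 0.2324]
orientation: [-2.404, -2.022, -0.001]
contact_force: [-0.1, 0.1, 0.0]
grip_width: 0.0851
gripper_force: 0.0
```

```bash
python3 - <<'E'
from h import *
o=telemetry.get_obs(); T=T_of(o); print(o["tcp_pos"],o["joints"].round(2),"toolx deg",np.degrees(np.arctan2(T[1,0],T[0,0])).round(2))
for n in("scene","top"):
    cv2.imwrite(f"pics/{n}7.png",grab_frame(n)); print(n); show(find("sheet",n,z=.106,p0=[.549,.0216,.0055])); show(find("rack",n,p0=[.549,.0216,.0055])); show(find("brick",n))
o=telemetry.get_obs(); grab_frame("wrist"); show(find("brick","wrist",o))
a=cv2.imread("pics/scene7.png")[130:310,80:460]; b=cv2.imread("pics/top7.png")[130:320,80:460]
cv2.imwrite("pics/c7.png",cv2.resize(np.vstack([a,b]),None,fx=1.6,fy=1.6))
E
```

```text
[ 0.566838   -0.31763772  0.23236039] [-0.24  0.63  1.01  1.66 -0.57  1.17  0.73] toolx deg 80.14
scene
p0.75 iou0.97 [ 0.5341  0.0245 -0.035 ] [295. 194. 105.  54.]
p0.87 iou0.54 [ 0.5499  0.0209 -0.0113] [294. 212. 123.  98.]
p0.56 iou0.92 [ 0.5655 -0.3184 -0.1098] [160. 268.  35.  34.]
p0.55 iou0.91 [ 0.4592 -0.3197  0.0543] [151. 237.  39.  35.]
top
p0.71 iou0.98 [ 0.5326  0.0244 -0.0353] [255. 231.  87.  49.]
p0.71 iou0.22 [ 0.5517  0.0212 -0.0086] [256. 227. 101.  53.]
p0.79 iou0.96 [ 0.5658 -0.3179 -0.1539] [275. 169.  65.  90.]
p0.71 iou0.94 [ 0.4606 -0.3182  0.0954] [172. 186.  79.  93.]
```

View pics/c7.png

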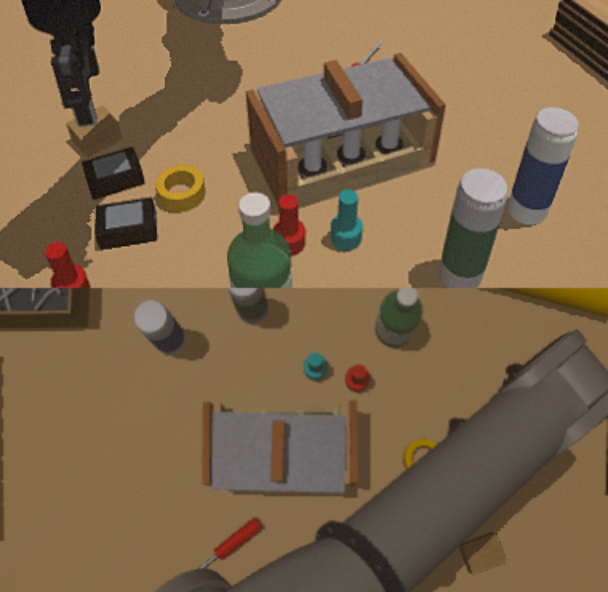

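The sheet has been knocked aside: it is now about 15 mm off in x at (.5335, .0244), yaw −0.035, though still on both ledges. I'll regrasp the batten and recentre it first.

apply_moves(
  moves=[
    [0, 0, -1, 0, 0, 0, 0.06],
    [0, 0, -1, 0, 0, 0, 0.06],
    [0, 0, -1, 0, 0, 0, 0.06],
    [0, 0, -1, 0, 0, 0, 0.06],
    [0, 0, -1, 0, 0, 0, 0.06],
    [0, 0, -1, 0, 0, 0, 0.06],
    [0, 0, -1, 0, 0, 0, 0.06],
    [0, 0, -1, 0, 0, 0, 0.06],
  ],
)

```text
clock: 46.47
tcp_pos: [0.5668, -0.3177, 0.2323]
orientation: [1.367, 2.828, -0.0]
contact_force: [-0.3, -1.1, 0.2]
grip_width: 0.0452
gripper_force: 0.0
```

apply_moves(
  moves=[
    [0, 0, -1, 0, 0, 0, 0.06],
    [0, 0, -1, 0, 0, 0, 0.06],
    [0, 0, -1, 0, 0, 0, 0.06],
    [0, 0, -1, 0, 0, 0, 0.06],
    [0, 0, -1, 0, 0, 0, 0.06],
    [0, 0, -1, 0, 0, 0, 0.06],
    [0, 0, -1, 0, 0, 0, 0.06],
    [0, 0, -1, 0, 0, 0, 0.06],
  ],
)

```text
clock: 47.13
tcp_pos: [0.5668, -0.3177, 0.2323]
orientation: [-0.099, -3.14, 0.0]
contact_force: [-0.1, -0.6, -0.3]
grip_width: 0.0454
gripper_force: 0.0
```

apply_moves(
  moves=[
    [0, 0, -0.3, 0.005, 0.0378, 0, 0.06],
    [0, 0, 0, 0.005, 0.0378, 0, 0.06],
    [0, 0, 0, 0.005, 0.0378, 0, 0.06],
    [0, 0, 0, 0.005, 0.0378, 0, 0.06],
    [0, 0, 0, 0.005, 0.0378, 0, 0.06],
    [0, 0, 0, 0.005, 0.0378, 0, 0.06],
    [0, 0, 0, 0.005, 0.0378, 0, 0.06],
    [0, 0, 0, 0.005, 0.0378, 0, 0.06],
  ],
)

```text
clock: 47.8
tcp_pos: [0.5387, -0.0123, 0.2325]
orientation: [0.058, 3.141, 0.0]
contact_force: [1.2, 0.8, 0.3]
grip_width: 0.045
gripper_force: 0.0
```

apply_moves(
  moves=[
    [0, 0, 0, 0.005, 0.0378, 0, 0.06],
    [0, 0, 0, 0, 0, 0, 0.06],
    [0, 0, 0, 0, 0, 0, 0.06],
    [0, 0, 0, 0, 0, 0, 0.06],
    [0, 0, 0, 0, 0, 0, 0.06],
    [0, 0, 0, 0, 0, 0, 0.06],
    [0, 0, 0, 0, 0, 0, 0.06],
    [0, 0, 0, 0, 0, 0, 0.06],
  ],
)

```text
clock: 48.47
tcp_pos: [0.5356, 0.0231, 0.2323]
orientation: [0.06, 3.141, -0.0]
contact_force: [-0.2, 0.3, -0.3]
grip_width: 0.0451
gripper_force: 0.0
```

```bash
python3 - <<'E'
from h import *
o=telemetry.get_obs(); T=T_of(o); print(o["tcp_pos"],"toolx deg",np.degrees(np.arctan2(T[1,0],T[0,0])).round(2))
grab_frame("wrist"); show(find("sheet","wrist",o,z=.106,p0=[.5335,.0244,-.035]))
grab_frame("scene"); show(find("sheet","scene",z=.106,p0=[.5335,.0244,-.035]))
E
```

```text
[0.53559632 0.0230614  0.23231502] toolx deg 177.81
p0.83 iou0.98 [ 0.5326  0.0249 -0.0343] [280. 188. 316. 173.]
p0.64 iou0.97 [ 0.5343  0.0248 -0.0265] [295. 194. 109.  50.]
```

apply_moves(
  moves=[
    [0, 0, 0, 0.0023, 0.0015, 0.03, 0.06],
    [0, 0, 0, 0, 0, 0.03, 0.06],
    [0, 0, 0, 0, 0, 0.03, 0.06],
    [0, 0, 0, 0, 0, 0.012, 0.06],
    [0, 0, 0, 0, 0, 0.005, 0.06],
    [0, 0, 0, 0, 0, 0, 0.06],
    [0, 0, 0, 0, 0, 0, 0.06],
    [0, 0, 0, 0, 0, 0, 0.06],
  ],
)

```text
clock: 49.33
tcp_pos: [0.5346, 0.0257, 0.1268]
orientation: [0.058, 3.138, 0.001]
contact_force: [-0.6, 0.0, 0.7]
grip_width: 0.0452
gripper_force: 0.0
```

apply_moves(
  moves=[
    [0, 0, 0, 0, 0, 0, -1],
    [0, 0, 0, 0, 0, 0, -1],
    [0, 0, 0, 0, 0, 0, -1],
    [0, 0, 0, 0, 0, 0, -1],
    [0, 0, 0, 0, 0, 0, -1],
    [0, 0, 0, 0, 0, 0, -1],
    [0, 0, 0, 0, 0, 0, -1],
    [0, 0, 0, 0, 0, 0, -1],
  ],
)

```text
clock: 50.0
tcp_pos: [0.5341, 0.0252, 0.1268]
orientation: [0.057, 3.139, 0.0]
contact_force: [-1.9, -1.1, 8.5]
grip_width: 0.0179
gripper_force: 98.3
```

apply_moves(
  moves=[
    [0, 0, 0, 0, 0, -0.01, -1],
    [0, 0, 0, 0, 0, -0.015, -1],
    [0, 0, 0, 0, 0, -0.015, -1],
    [0, 0, -0.38, 0, 0, 0, -1],
    [0, 0, 0, -0.008, -0.0015, 0, -1],
    [0, 0, 0, -0.008, -0.0015, 0, -1],
    [0, 0, 0, 0, 0, 0, -1],
    [0, 0, 0, 0, 0, 0, -1],
  ],
)

```text
clock: 50.67
tcp_pos: [0.5496, 0.0225, 0.1649]
orientation: [0.004, -3.141, 0.001]
contact_force: [-0.4, 0.1, -3.0]
grip_width: 0.018
gripper_force: 98.5
```

apply_moves(
  moves=[
    [0, 0, 0, 0, 0, 0, -1],
    [0, 0, 0, 0, 0, 0, -1],
    [0, 0, 0, 0, 0, 0, -1],
    [0, 0, 0, 0, 0, 0, -1],
    [0, 0, 0, 0, 0, 0, -1],
    [0, 0, 0, 0, 0, 0, -1],
    [0, 0, 0, 0, 0, 0, -1],
    [0, 0, 0, 0, 0, 0, -1],
  ],
)

```text
clock: 51.33
tcp_pos: [0.5493, 0.0228, 0.1653]
orientation: [-0.005, 3.142, 0.0]
contact_force: [-0.2, 0.7, -3.1]
grip_width: 0.0179
gripper_force: 98.5
```

```bash
sed -i 's/-\.016/-.0208/' heldsheet.py; python3 heldsheet.py
```

```text
tcp [0.54927025 0.02280526 0.16532868] 0.01791006763220846 toolyaw 0.0034 tilt [0.     0.0001]
wrist
p0.93 iou0.84 [0.5241 0.0228 0.0022] [276. 258. 515. 278.]
rel [-0.0251  0.    ]
scene
p0.69 iou0.90 [0.5496 0.0217 0.0072] [297. 185. 113.  60.]
rel [ 0.0003 -0.0011]
p0.45 iou0.00 [0.5493 0.0228 0.0055] [155. 240.  38.  33.]
rel [0. 0.]
top
p0.62 iou0.33 [ 0.5486  0.0235 -0.0065] [254. 227.  85.  50.]
rel [-0.0006  0.0007]
```

apply_moves(
  moves=[
    [0, 0, 0, 0, -0.001, 0.01, -1],
    [0, 0, 0, 0, 0, 0.01, -1],
    [0, 0, 0, 0, 0, 0.01, -1],
    [0, 0, 0, 0, 0, 0.005, -1],
    [0, 0, 0, 0, 0, 0.003, -1],
    [0, 0, 0, 0, 0, 0.0015, -1],
    [0, 0, 0, 0, 0, 0, -1],
    [0, 0, 0, 0, 0, 0, -1],
  ],
)

```text
clock: 52.3
tcp_pos: [0.548, 0.0217, 0.1268]
orientation: [0.005, -3.139, -0.002]
contact_force: [-10.1, 0.6, 16.4]
grip_width: 0.0178
gripper_force: 101.2
```

apply_moves(
  moves=[
    [0, 0, 0, 0, 0, 0, -1],
    [0, 0, 0, 0, 0, 0, -1],
    [0, 0, 0, 0, 0, 0, -1],
    [0, 0, 0, 0, 0, 0, -1],
    [0, 0, 0, 0, 0, 0, -1],
    [0, 0, 0, 0, 0, 0, -1],
    [0, 0, 0, 0, 0, 0, -1],
    [0, 0, 0, 0, 0, 0, -1],
  ],
)

```text
clock: 52.97
tcp_pos: [0.548, 0.0217, 0.1267]
orientation: [0.005, -3.139, -0.002]
contact_force: [-11.0, 0.6, 16.7]
grip_width: 0.0177
gripper_force: 101.2
```

apply_moves(
  moves=[
    [0, 0, 0, 0, 0, -0.001, -1],
    [0, 0, 0, 0, 0, 0, -1],
    [0, 0, 0, 0, 0, 0, -1],
    [0, 0, 0, 0, 0, 0, 0.06],
    [0, 0, 0, 0, 0, 0, 0.06],
    [0, 0, 0, 0, 0, 0, 0.06],
    [0, 0, 0, 0, 0, 0, 0.06],
    [0, 0, 0, 0, 0, 0, 0.06],
  ],
)

```text
clock: 53.63
tcp_pos: [0.5495, 0.0218, 0.1268]
orientation: [-0.005, 3.141, -0.0]
contact_force: [0.6, -0.4, 0.0]
grip_width: 0.0451
gripper_force: 0.0
```

apply_moves(
  moves=[
    [0, 0, 0, 0, 0, -0.02, 0.06],
    [0, 0, 0, 0, 0, -0.03, 0.06],
    [0, 0, 0, 0, 0, -0.03, 0.06],
    [0, 0, 0, 0, 0, -0.025, 0.06],
    [0, 0, 0, 0, 0, 0, 1],
    [0, 0, 0, 0, 0, 0, 1],
    [0, 0, 0, 0, 0, 0, 1],
    [0, 0, 0, 0, 0, 0, 1],
  ],
)

```text
clock: 54.3
tcp_pos: [0.5485, 0.0218, 0.2306]
orientation: [0.005, -3.14, 0.001]
contact_force: [0.2, 0.4, -0.0]
grip_width: 0.0853
gripper_force: 0.0
```

```bash
python3 - <<'E'
from h import *
o=telemetry.get_obs(); print(o["tcp_pos"])
for n in("wrist","scene"):
    grab_frame(n); show(find("sheet",n,o,z=.106,p0=[.549,.0216,0]))
E
```

```text
[0.54848406 0.02176411 0.23062263]
p0.64 iou0.99 [0.5478 0.0217 0.0054] [278. 192. 325. 176.]
p0.49 iou0.00 [0.549  0.0216 0.    ] [ 87. 368.  37. 103.]
p0.81 iou0.97 [0.5497 0.0224 0.0037] [298. 198. 109.  56.]
```

apply_moves(
  moves=[
    [0, 0, 0, -0.0019, -0.0377, 0, 1],
    [0, 0, 0, -0.0019, -0.0377, 0, 1],
    [0, 0, 0, -0.0019, -0.0377, 0, 1],
    [0, 0, 0, -0.0019, -0.0377, 0, 1],
    [0, 0, 0, -0.0019, -0.0377, 0, 1],
    [0, 0, 0, -0.0019, -0.0377, 0, 1],
    [0, 0, 0, -0.0019, -0.0377, 0, 1],
    [0, 0, 0, -0.0019, -0.0377, 0, 1],
  ],
)

```text
clock: 55.17
tcp_pos: [0.5652, -0.2815, 0.2313]
orientation: [0.006, -3.141, -0.0]
contact_force: [0.4, -0.3, -0.0]
grip_width: 0.0852
gripper_force: 0.0
```

apply_moves(
  moves=[
    [0, 0, 0, -0.0019, -0.0377, 0, 1],
    [0, 0, 1, 0, 0, 0, 1],
    [0, 0, 1, 0, 0, 0, 1],
    [0, 0, 1, 0, 0, 0, 1],
    [0, 0, 1, 0, 0, 0, 1],
    [0, 0, 1, 0, 0, 0, 1],
    [0, 0, 1, 0, 0, 0, 1],
    [0, 0, 1, 0, 0, 0, 1],
  ],
)

```text
clock: 55.83
tcp_pos: [0.5674, -0.3174, 0.2312]
orientation: [-1.128, -2.931, 0.0]
contact_force: [-0.7, 0.0, 0.9]
grip_width: 0.0853
gripper_force: 0.0
```

apply_moves(
  moves=[
    [0, 0, 1, 0, 0, 0, 1],
    [0, 0, 1, 0, 0, 0, 1],
    [0, 0, 1, 0, 0, 0, 1],
    [0, 0, 1, 0, 0, 0, 1],
    [0, 0, 1, 0, 0, 0, 1],
    [0, 0, 1, 0, 0, 0, 1],
    [0, 0, 1, 0, 0, 0, 1],
    [0, 0, 1, 0, 0, 0, 1],
  ],
)

```text
clock: 56.5
tcp_pos: [0.5674, -0.3173, 0.2312]
orientation: [-2.223, -2.219, 0.001]
contact_force: [-0.4, -0.0, 0.1]
grip_width: 0.0855
gripper_force: 0.0
```

apply_moves(
  moves=[
    [0, 0, 1, 0, 0, 0, 1],
    [0, 0, 0.7, 0, 0, 0, 1],
    [0, 0, 0, 0, 0, 0, 1],
    [0, 0, 0, 0, 0, 0, 1],
    [0, 0, 0, 0, 0, 0, 1],
    [0, 0, 0, 0, 0, 0, 1],
    [0, 0, 0, 0, 0, 0, 1],
    [0, 0, 0, 0, 0, 0, 1],
  ],
)

```text
clock: 57.17
tcp_pos: [0.5675, -0.3175, 0.2319]
orientation: [2.406, 2.02, 0.001]
contact_force: [0.8, -0.6, -0.1]
grip_width: 0.0857
gripper_force: 0.0
```

```bash
cat > w.py <<'E'
from h import *
o=telemetry.get_obs(); T=T_of(o); print(o["tcp_pos"],"toolx deg",np.degrees(np.arctan2(T[1,0],T[0,0])).round(2))
grab_frame("wrist"); show(find("brick","wrist",o,pmin=.2))
for n in("scene","top"): grab_frame(n); print(n); show(find("brick",n)); show(find("sheet",n,z=.106,p0=[.549,.0216,0]))
E
python3 w.py
```

```text
[ 0.56749321 -0.31754737  0.23187929] toolx deg 80.02
p0.85 iou0.94 [ 0.5657 -0.3179 -0.1519] [274. 171.  63.  86.]
p0.82 iou0.94 [ 0.4607 -0.3178  0.0759] [170. 188.  79.  92.]
scene
p0.62 iou0.91 [ 0.46   -0.32    0.0849] [152. 237.  41.  31.]
p0.43 iou0.45 [0.7289 0.2576 0.6286] [419. 234.  39.  69.]
p0.61 iou0.97 [ 0.5504  0.0223 -0.0054] [297. 198. 109.  59.]
top
p0.54 iou0.71 [ 0.3568 -0.3273  0.2748] [381. 295.  24.  24.]
p0.92 iou0.97 [0.5478 0.0213 0.0092] [256. 227.  87.  48.]
```

apply_moves(
  moves=[
    [0, 0, 0, 0, -0.0018, 0.04, 1],
    [0, 0, 0, 0, 0, 0.04, 1],
    [0, 0, 0, 0, 0, 0.04, 1],
    [0, 0, 0, 0, 0, 0.04, 1],
    [0, 0, 0, 0, 0, 0.04, 1],
    [0, 0, 0, 0, 0, 0.02, 1],
    [0, 0, 0, 0, 0, 0.009, 1],
    [0, 0, 0, 0, 0, 0, 1],
  ],
  grip_force=70,
)

```text
clock: 58.23
tcp_pos: [0.5647, -0.3166, 0.0009]
orientation: [-2.405, -2.017, 0.002]
contact_force: [-0.0, 0.9, 0.1]
grip_width: 0.0855
gripper_force: 0.0
```

apply_moves(
  moves=[
    [0, 0, 0, 0, 0, 0, -1],
    [0, 0, 0, 0, 0, 0, -1],
    [0, 0, 0, 0, 0, 0, -1],
    [0, 0, 0, 0, 0, 0, -1],
    [0, 0, 0, 0, 0, 0, -1],
    [0, 0, 0, 0, 0, 0, -1],
    [0, 0, 0, 0, 0, 0, -1],
    [0, 0, 0, 0, 0, 0, -1],
  ],
)

```text
clock: 58.9
tcp_pos: [0.5672, -0.3183, 0.0053]
orientation: [2.404, 2.017, 0.003]
contact_force: [0.2, -0.4, 6.6]
grip_width: 0.0547
gripper_force: 76.1
```

apply_moves(
  moves=[
    [0, 0, 0, 0, 0, -0.015, -1],
    [0, 0, 0, 0, 0, -0.03, -1],
    [0, 0, 0, 0, 0, -0.035, -1],
    [0, 0, 0, 0, 0, -0.035, -1],
    [0, 0, 0, 0, 0, -0.035, -1],
    [0, 0, 0, 0, 0, -0.035, -1],
    [0, 0, -0.85, 0, 0, -0.035, -1],
    [0, 0, -0.84, 0, 0, 0, -1],
  ],
)

```text
clock: 59.57
tcp_pos: [0.5676, -0.3202, 0.2314]
orientation: [2.208, 2.219, 0.004]
contact_force: [1.0, -1.8, -1.6]
grip_width: 0.0548
gripper_force: 75.1
```

apply_moves(
  moves=[
    [0, 0, 0, 0.0348, -0.0022, 0, -1],
    [0, 0, 0, 0.0348, -0.0022, 0, -1],
    [0, 0, 0, 0.0348, -0.0022, 0, -1],
    [0, 0, 0, 0.0348, -0.0022, 0, -1],
    [0, 0, 0, 0.0348, -0.0022, 0, -1],
    [0, 0, 0, 0.0348, -0.0022, 0, -1],
    [0, 0, 0, 0.0348, -0.0022, 0, -1],
    [0, 0, 0, 0.0348, -0.0022, 0, -1],
  ],
)

```text
clock: 60.23
tcp_pos: [0.5466, -0.0373, 0.2237]
orientation: [-2.219, -2.223, -0.002]
contact_force: [1.5, -0.3, -2.2]
grip_width: 0.0546
gripper_force: 75.0
```

apply_moves(
  moves=[
    [0, 0, 0, 0, 0, 0, -1],
    [0, 0, 0, 0, 0, 0, -1],
    [0, 0, 0, 0, 0, 0, -1],
    [0, 0, 0, 0, 0, 0, -1],
    [0, 0, 0, 0, 0, 0, -1],
    [0, 0, 0, 0, 0, 0, -1],
    [0, 0, 0, 0, 0, 0, -1],
    [0, 0, 0, 0, 0, 0, -1],
  ],
)

```text
clock: 60.9
tcp_pos: [0.5475, -0.0395, 0.2228]
orientation: [2.22, 2.223, -0.0]
contact_force: [0.3, 0.0, -2.0]
grip_width: 0.0549
gripper_force: 75.2
```

```bash
cat > heldbrick.py <<'E'
from h import *
o=telemetry.get_obs(); t=o["tcp_pos"]; T=T_of(o); print("tcp",t,o["grip_width"],"toolx deg",np.degrees(np.arctan2(T[1,0],T[0,0])).round(2))
for n in("scene","top","wrist"):
    i=grab_frame(n); cv2.imwrite(f"pics/hb_{n}.png",i); print(n)
    for a in find("brick",n,o,z=t[2]-.005,pmin=.2,p0=[t[0],t[1],0]):
        if a[2]>.3: show([a]); print("rel",(a[1][:2]-t[:2]).round(4))
    show(find("sheet",n,o,z=.106,pmin=.3,p0=[.549,.0216,.0055]))
a=cv2.imread("pics/hb_scene.png")[100:300,140:440]; b=cv2.resize(cv2.imread("pics/hb_wrist.png"),(400,300))
im=np.zeros((300,800,3),np.uint8); im[:267,:400]=cv2.resize(a,(400,267)); im[:,400:]=b; cv2.imwrite("pics/hb.png",im)
E
python3 heldbrick.py
```

```text
tcp [ 0.54746581 -0.03951689  0.22279869] 0.054867585341582786 toolx deg 90.06
scene
p0.88 iou0.97 [0.5493 0.0219 0.006 ] [297. 199. 109.  57.]
top
p0.95 iou0.29 [0.5494 0.0207 0.0068] [255. 225.  85.  45.]
p0.37 iou0.00 [0.549  0.0216 0.0055] [374. 260.  30.  24.]
wrist
p0.86 iou0.94 [ 0.5471 -0.0402  0.    ] [275. 293. 168. 211.]
rel [-0.0004 -0.0007]
p0.81 iou0.94 [0.5484 0.0821 0.0009] [277. 131. 208. 262.]
p0.39 iou0.00 [0.549  0.0216 0.0055] [500. 339. 120. 146.]
```

View pics/hb.png

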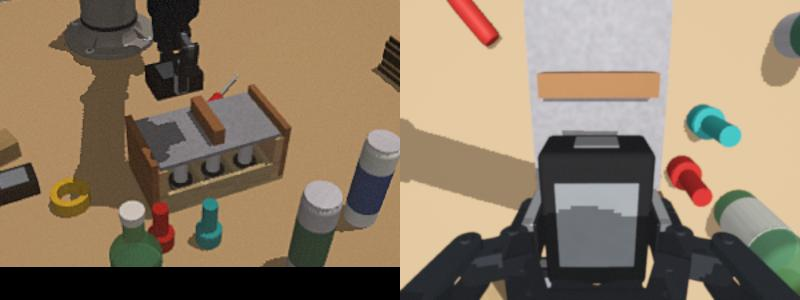

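apply_moves(
  moves=[
    [0, 0, 0, 0, 0.001, 0.02, -1],
    [0, 0, 0, 0, 0, 0.03, -1],
    [0, 0, 0, 0, 0, 0.03, -1],
    [0, 0, 0, 0, 0, 0.015, -1],
    [0, 0, 0, 0, 0, 0.006, -1],
    [0, 0, 0, 0, 0, 0, -1],
    [0, 0, 0, 0, 0, 0, -1],
    [0, 0, 0, 0, 0, 0, -1],
  ],
)

```text
clock: 62.02
tcp_pos: [0.5494, -0.039, 0.1228]
orientation: [2.218, 2.223, 0.002]
contact_force: [0.3, 0.2, -2.6]
grip_width: 0.055
gripper_force: 75.0
```

apply_moves(
  moves=[
    [0, 0, 0, 0, 0, 0.001, -1],
    [0, 0, 0, 0, 0, 0, -1],
    [0, 0, 0, 0, 0, 0, -1],
    [0, 0, 0, 0, 0, 0, -1],
    [0, 0, 0, 0, 0, 0, -1],
    [0, 0, 0, 0, 0, 0, -1],
    [0, 0, 0, 0, 0, 0, -1],
    [0, 0, 0, 0, 0, 0, -1],
  ],
)

```text
clock: 62.68
tcp_pos: [0.5485, -0.0388, 0.1208]
orientation: [-2.219, -2.224, 0.0]
contact_force: [0.1, 0.1, -2.1]
grip_width: 0.0547
gripper_force: 75.0
```

apply_moves(
  moves=[
    [0, 0, 0, 0, 0, 0.001, -1],
    [0, 0, 0, 0, 0, 0.0005, -1],
    [0, 0, 0, 0, 0, 0, -1],
    [0, 0, 0, 0, 0, 0, -1],
    [0, 0, 0, 0, 0, 0, -1],
    [0, 0, 0, 0, 0, 0, -1],
    [0, 0, 0, 0, 0, 0, -1],
    [0, 0, 0, 0, 0, 0, -1],
  ],
)

```text
clock: 63.35
tcp_pos: [0.5485, -0.0388, 0.1193]
orientation: [-2.219, -2.224, -0.0]
contact_force: [-1.2, 0.3, -0.2]
grip_width: 0.0547
gripper_force: 75.2
```

apply_moves(
  moves=[
    [0, 0, 0, 0, 0, 0, 0.65],
    [0, 0, 0, 0, 0, 0, 0.65],
    [0, 0, 0, 0, 0, 0, 0.65],
    [0, 0, 0, 0, 0, 0, 0.65],
    [0, 0, 0, 0, 0, -0.02, 0.65],
    [0, 0, 0, 0, 0, -0.03, 0.65],
    [0, 0, 0, 0, 0, -0.03, 0.65],
    [0, 0, 0, 0, 0, -0.03, 0.65],
  ],
)

```text
clock: 64.02
tcp_pos: [0.5482, -0.0391, 0.2304]
orientation: [-2.219, -2.223, 0.001]
contact_force: [0.9, 0.3, 0.2]
grip_width: 0.0705
gripper_force: 0.0
```

apply_moves(
  moves=[
    [0, 0, 0, -0.0349, -0.011, 0, 1],
    [0, 0, 0, -0.0349, -0.011, 0, 1],
    [0, 0, 0, -0.0349, -0.011, 0, 1],
    [0, 0, 0, -0.0349, -0.011, 0, 1],
    [0, 0, 0, -0.0349, -0.011, 0, 1],
    [0, 0, 0, -0.0349, -0.011, 0, 1],
    [0, 0, 0, -0.0349, -0.011, 0, 1],
    [0, 0, 0, -0.0349, -0.011, 0, 1],
  ],
)

```text
clock: 64.68
tcp_pos: [0.4604, -0.3197, 0.2294]
orientation: [2.219, 2.224, 0.001]
contact_force: [-0.0, 0.1, -0.3]
grip_width: 0.0856
gripper_force: 0.0
```

apply_moves(
  moves=[
    [0, 0, -0.5, 0, 0, 0, 1],
    [0, 0, 0, 0, 0, 0, 1],
    [0, 0, 0, 0, 0, 0, 1],
    [0, 0, 0, 0, 0, 0, 1],
    [0, 0, 0, 0, 0, 0, 1],
    [0, 0, 0, 0, 0, 0, 1],
    [0, 0, 0, 0, 0, 0, 1],
    [0, 0, 0, 0, 0, 0, 1],
  ],
)

```text
clock: 65.35
tcp_pos: [0.4615, -0.3176, 0.2293]
orientation: [-2.159, -2.282, -0.0]
contact_force: [0.3, -0.2, 0.5]
grip_width: 0.0856
gripper_force: 0.0
```

```bash
python3 w.py
```

```text
[ 0.46150973 -0.31762139  0.22925103] toolx deg 93.19
p0.91 iou0.95 [ 0.4607 -0.3188  0.054 ] [275. 168.  57.  89.]
scene
p0.95 iou0.80 [0.4262 0.0068 0.1271] [272. 197.  41.  32.]
p0.80 iou0.88 [ 0.4597 -0.3196  0.0605] [152. 237.  36.  31.]
p0.70 iou0.53 [ 0.5459  0.0369 -0.0202] [272. 197.  43.  33.]
p0.67 iou0.74 [0.5507 0.0221 0.0075] [298. 198. 106.  57.]
top
p0.95 iou0.89 [ 0.4604 -0.3163  0.0005] [374. 258.  30.  21.]
p0.83 iou0.88 [ 0.5568 -0.0366 -0.0097] [279. 226.  32.  22.]
p0.69 iou0.79 [0.5481 0.0213 0.0097] [258. 225.  80.  49.]
```

apply_moves(
  moves=[
    [0, 0, 0, -0.001, -0.001, 0.04, 1],
    [0, 0, 0, 0, 0, 0.04, 1],
    [0, 0, 0, 0, 0, 0.04, 1],
    [0, 0, 0, 0, 0, 0.04, 1],
    [0, 0, 0, 0, 0, 0.04, 1],
    [0, 0, 0, 0, 0, 0.016, 1],
    [0, 0, 0, 0, 0, 0.008, 1],
    [0, 0, 0, 0, 0, 0, 1],
  ],
)

```text
clock: 66.42
tcp_pos: [0.4593, -0.319, 0.0039]
orientation: [-2.159, -2.279, 0.002]
contact_force: [0.6, -0.4, -0.6]
grip_width: 0.0854
gripper_force: 0.0
```

apply_moves(
  moves=[
    [0, 0, 0, 0, 0, 0, -1],
    [0, 0, 0, 0, 0, 0, -1],
    [0, 0, 0, 0, 0, 0, -1],
    [0, 0, 0, 0, 0, 0, -1],
    [0, 0, 0, 0, 0, 0, -1],
    [0, 0, 0, 0, 0, 0, -1],
    [0, 0, 0, 0, 0, 0, -1],
    [0, 0, 0, 0, 0, 0, -1],
  ],
)

```text
clock: 67.08
tcp_pos: [0.4614, -0.3201, 0.0073]
orientation: [2.158, 2.279, 0.002]
contact_force: [-0.3, 0.7, 5.0]
grip_width: 0.0546
gripper_force: 74.7
```

apply_moves(
  moves=[
    [0, 0, 0, 0, 0, -0.015, -1],
    [0, 0, 0, 0, 0, -0.03, -1],
    [0, 0, 0, 0, 0, -0.035, -1],
    [0, 0, 0, 0, 0, -0.035, -1],
    [0, 0, 0, 0, 0, -0.035, -1],
    [0, 0, 0, 0, 0, -0.035, -1],
    [0, 0, 0, 0, 0, -0.035, -1],
    [0, 0, 0.48, 0, 0, 0, -1],
  ],
)

```text
clock: 67.75
tcp_pos: [0.4624, -0.3221, 0.2326]
orientation: [2.21, 2.218, 0.007]
contact_force: [0.5, -1.5, -2.4]
grip_width: 0.0547
gripper_force: 75.4
```

apply_moves(
  moves=[
    [0, 0, 0, 0.0366, 0.008, 0, -1],
    [0, 0, 0, 0.0366, 0.008, 0, -1],
    [0, 0, 0, 0.0366, 0.008, 0, -1],
    [0, 0, 0, 0.0366, 0.008, 0, -1],
    [0, 0, 0, 0.0366, 0.008, 0, -1],
    [0, 0, 0, 0.0366, 0.008, 0, -1],
    [0, 0, 0, 0.0366, 0.008, 0, -1],
    [0, 0, 0, 0.0366, 0.008, 0, -1],
  ],
)

```text
clock: 68.42
tcp_pos: [0.5227, -0.0241, 0.2261]
orientation: [-2.216, -2.226, -0.003]
contact_force: [1.2, -0.4, -2.7]
grip_width: 0.0552
gripper_force: 75.2
```

apply_moves(
  moves=[
    [0, 0, 0, 0.0366, 0.008, 0, -1],
    [0, 0, 0, 0.0366, 0.008, 0, -1],
    [0, 0, 0, 0.0366, 0.008, 0, -1],
    [0, 0, 0, 0, 0, 0, -1],
    [0, 0, 0, 0, 0, 0, -1],
    [0, 0, 0, 0, 0, 0, -1],
    [0, 0, 0, 0, 0, 0, -1],
    [0, 0, 0, 0, 0, 0, -1],
  ],
)

```text
clock: 69.08
tcp_pos: [0.5461, 0.0821, 0.2257]
orientation: [-2.22, -2.223, -0.001]
contact_force: [-0.9, 0.1, -1.8]
grip_width: 0.0546
gripper_force: 75.2
```

```bash
sed -i 's/t\[2\]-\.005/t[2]-.007/' heldbrick.py; python3 heldbrick.py
```

```text
tcp [0.54614645 0.08208324 0.22568858] 0.05464015271796822 toolx deg 90.09
scene
p0.97 iou0.59 [ 0.5483  0.0829 -0.0502] [324. 147.  40.  33.]
rel [0.0022 0.0008]
p0.67 iou0.71 [0.5497 0.0224 0.0041] [296. 199. 109.  56.]
top
p0.61 iou0.36 [ 0.546   0.0844 -0.0047] [238. 223.  13.  26.]
rel [-0.0002  0.0023]
p0.91 iou0.57 [0.548  0.0217 0.006 ] [266. 227.  66.  48.]
wrist
p0.94 iou0.95 [ 0.5457  0.083  -0.004 ] [275. 287. 160. 211.]
rel [-0.0004  0.001 ]
p0.73 iou0.30 [0.5584 0.086  0.2453] [276. 395.  55.   7.]
rel [0.0122 0.0039]
p0.58 iou0.28 [ 0.5475  0.0211 -0.0015] [280. 256. 187. 261.]
```

View pics/hb.png

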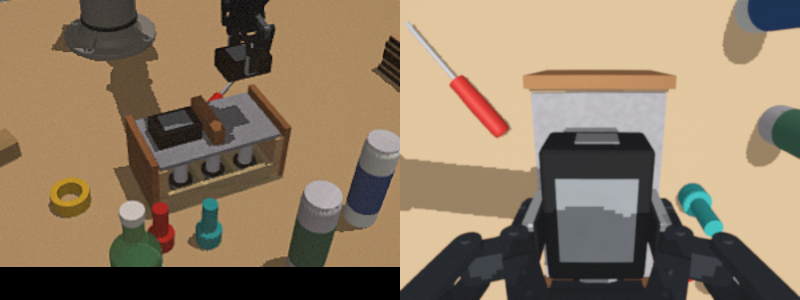

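apply_moves(
  moves=[
    [0, 0, 0, 0, 0.002, 0.02, -1],
    [0, 0, 0, 0, 0, 0.03, -1],
    [0, 0, 0, 0, 0, 0.03, -1],
    [0, 0, 0, 0, 0, 0.015, -1],
    [0, 0, 0, 0, 0, 0.006, -1],
    [0, 0, 0, 0, 0, 0.001, -1],
    [0, 0, 0, 0, 0, 0, -1],
    [0, 0, 0, 0, 0, 0, -1],
  ],
)

```text
clock: 70.2
tcp_pos: [0.5495, 0.0837, 0.1245]
orientation: [2.216, 2.225, 0.003]
contact_force: [0.0, -0.0, -2.6]
grip_width: 0.0545
gripper_force: 75.3
```

apply_moves(
  moves=[
    [0, 0, 0, 0, 0, 0.001, -1],
    [0, 0, 0, 0, 0, 0.0005, -1],
    [0, 0, 0, 0, 0, 0, -1],
    [0, 0, 0, 0, 0, 0, -1],
    [0, 0, 0, 0, 0, 0, -1],
    [0, 0, 0, 0, 0, 0, -1],
    [0, 0, 0, 0, 0, 0, -1],
    [0, 0, 0, 0, 0, 0, -1],
  ],
)

```text
clock: 70.87
tcp_pos: [0.5485, 0.0837, 0.1218]
orientation: [-2.217, -2.226, -0.0]
contact_force: [-0.9, 0.4, -2.0]
grip_width: 0.0551
gripper_force: 75.3
```

apply_moves(
  moves=[
    [0, 0, 0, 0, 0, 0.001, -1],
    [0, 0, 0, 0, 0, 0, -1],
    [0, 0, 0, 0, 0, 0, -1],
    [0, 0, 0, 0, 0, 0, -1],
    [0, 0, 0, 0, 0, 0, 0.65],
    [0, 0, 0, 0, 0, 0, 0.65],
    [0, 0, 0, 0, 0, 0, 0.65],
    [0, 0, 0, 0, 0, 0, 0.65],
  ],
)

```text
clock: 71.53
tcp_pos: [0.5486, 0.0837, 0.1208]
orientation: [2.216, 2.226, 0.0]
contact_force: [-0.9, -0.4, -0.7]
grip_width: 0.0706
gripper_force: 0.0
```

apply_moves(
  moves=[
    [0, 0, 0, 0, 0, -0.02, 0.65],
    [0, 0, 0, 0, 0, -0.03, 0.65],
    [0, 0, 0, 0, 0, -0.03, 0.65],
    [0, 0, 0, 0, 0, -0.03, 0.65],
    [0, 0, 0, 0, 0, -0.03, 0.65],
    [0, 0, 0, 0.03, -0.02, 0, 0.65],
    [0, 0, 0, 0.035, -0.02, 0, 0.65],
    [0, 0, 0, 0.035, -0.02, 0, 0.65],
  ],
)

```text
clock: 72.2
tcp_pos: [0.4878, 0.1837, 0.2614]
orientation: [-2.22, -2.223, -0.003]
contact_force: [0.6, 1.2, 0.1]
grip_width: 0.0707
gripper_force: 0.0
```

apply_moves(
  moves=[
    [0, 0, 0, 0.035, -0.01, 0, 0.65],
    [0, 0, 0, 0.035, -0.01, 0, 0.65],
    [0, 0, 0, 0.035, 0, 0, 0.65],
    [0, 0, 0, 0.035, 0, 0, 0.65],
    [0, 0, 0, 0.03, 0, 0, 0.65],
    [0, 0, 0, 0, 0, 0, 0.65],
    [0, 0, 0, 0, 0, 0, 0.65],
    [0, 0, 0, 0, 0, 0, 0.65],
  ],
)

```text
clock: 72.87
tcp_pos: [0.4674, 0.3523, 0.2607]
orientation: [2.217, 2.225, -0.001]
contact_force: [0.8, -0.3, 0.8]
grip_width: 0.0704
gripper_force: 0.0
```

```bash
python3 - <<'E'
from h import *
for n in("scene","top"):
    cv2.imwrite(f"pics/{n}9.png",grab_frame(n)); print(n)
    show(find("sheet",n,z=.106,p0=[.549,.0216,.0055])); show(find("brick",n,z=.114))
a=cv2.imread("pics/scene9.png")[130:310,80:460]; b=cv2.imread("pics/top9.png")[130:320,80:460]
cv2.imwrite("pics/c9.png",cv2.resize(np.vstack([a,b]),None,fx=1.6,fy=1.6))
E
```

```text
scene
p0.69 iou0.26 [ 0.5933  0.0324 -0.0254] [321. 216.  19.  17.]
p0.60 iou0.54 [0.5517 0.0206 0.0083] [298. 200. 105.  58.]
p0.77 iou0.95 [ 0.5482 -0.0401  0.0091] [269. 197.  41.  36.]
p0.62 iou0.58 [0.8239 0.0636 0.778 ] [376. 274.  45.  74.]
p0.54 iou0.61 [ 0.813  -0.1929  1.1943] [240. 298.  39.  90.]
p0.52 iou0.35 [ 6.871e-01  2.000e-04 -2.047e-01] [299. 224.  17.  20.]
top
p0.89 iou0.97 [ 0.5479  0.085  -0.0062] [230. 228.  32.  22.]
p0.61 iou0.93 [ 0.5471 -0.0381 -0.0091] [279. 227.  32.  21.]
```

View pics/c9.png

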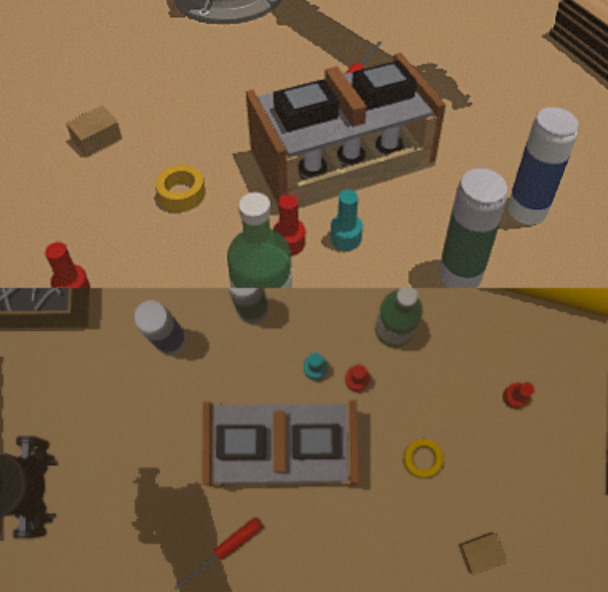

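The sheet is centred on the ledges and both bricks lie flat, one on each side of the batten. All the feet are in the rack and the bystanders are still standing.

```bash
python3 -c "
from bench import order
print(order.hand_in())"
```

```text
the job is handed in; nothing more can be done
None
```

I packed the rack and handed the job in at about 73 s, but the hand-in returned no verdict. All five feet are in their own pockets, the sheet is centred on the ledges (I had to recentre it after it was found knocked about 15 mm aside), a brick lies flat on each side of the batten, and the bottle and cans are still standing.

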